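# Load two reagent packs into the numbered rack in order

## Task

Load the rack in order: first take the tall reagent pack out of the wire stand and seat it in the bay marked with one stud, then seat the short pack in the bay marked with two studs; the bay with three studs stays empty. Each pack stands upright on the floor of its bay and is lowered in, not dropped; the stand only leaves the pack's narrow ends free and the rack only its broad faces, so stand the tall pack down on the bench on the way and take it again the other way. Leave the other things on the bench where they are.

Things in the scene. Friction and masses are not known exactly. Their poses are not given: they have to be found in the camera images.
- tall_pack: white plastic reagent pack, a plain upright block 34 (its x) x 60 (its y) x 112 mm high, 160 g, two flat round ports on top; the taller of the two; starts upright in the near slot of the wire stand, its 34 mm sides between wire hoops, its narrow ends free. Origin at the centre of its underside, z up
- short_pack: white plastic reagent pack, a plain upright block 34 (its x) x 60 (its y) x 90 mm high, 160 g, two flat round ports on top; the shorter of the two; starts standing free on the bench. Origin at the centre of its underside, z up
- rack: fixed grey rack, three bays in a row along its y (centres at y = -76, 0, +76 mm) between four upright aluminium cheeks 50 (x) x 10 (y) mm, 130 mm high above the bench, 8 mm above the top of a seated tall pack; base 64 x 238 mm. Bays are open above, and in front and behind from 24 mm above the bench. Origin under its middle at bench height; the sloping front with the plates faces -x
- bay_1 (a point): floor centre of the bay whose sloping front plate (white, 28 x 56 mm, on the robot side) carries one stud (dark, 11 mm across). Floor 10 mm above the bench; pocket 40 (x) x 66 mm (y), x and y along the rack's; lips in front and behind rise 14 mm above the floor, cheeks at both y sides 120 mm. Which of the rack's three places it is changes from start to start
- bay_2 (a point): floor centre of the bay whose sloping front plate (white, 28 x 56 mm, on the robot side) carries two studs in a row (dark, 11 mm across). Floor 10 mm above the bench; pocket 40 (x) x 66 mm (y), x and y along the rack's; lips in front and behind rise 14 mm above the floor, cheeks at both y sides 120 mm. Which of the rack's three places it is changes from start to start
- bay_3 (a point): floor centre of the bay whose sloping front plate (white, 28 x 56 mm, on the robot side) carries three studs in a row (dark, 11 mm across). Floor 10 mm above the bench; pocket 40 (x) x 66 mm (y), x and y along the rack's; lips in front and behind rise 14 mm above the floor, cheeks at both y sides 120 mm. Which of the rack's three places it is changes from start to start
- wire_stand: fixed stand: grey base 106 (x) x 74 (y) x 8 mm, three steel wire hoops at x = -44, 0, +44 mm, each 50 mm wide (y), 123 mm high above the bench, wire 6 mm; two slots 38 mm wide centred at x = -22 (the tall pack, standing on the base) and x = +22 mm (empty). Rims of 6 mm along the y edges. Origin under its middle at bench height
- wash_bottle: bystander: white squeeze bottle with red cap and bent spout, 94 x 88 x 200 mm; origin under its middle
- tape_roll: bystander: roll of brown tape lying flat, 92 mm across, 48 mm high; origin under its middle
- beaker: bystander: small glass beaker, 44 mm across, 57 mm high; origin under its middle
- vial: bystander: small clear vial with white cap, 28 mm across, 65 mm high; origin under its middle

How it is judged (in metres and radians):
On the way, in this order (a step that is already met when the one before it is completed fails the run):
1. the tall pack stands upright and released on the bench itself (height (world z) of tall_pack below 0.004 m and angle between tall_pack's own z axis and vertical below 0.12 rad and linear speed of tall_pack below 0.03 m/s and contact force between tall_pack and the fingers below 0.1 N), for 0.1 s.
2. the tall pack stands released on the floor of the one-stud bay (horizontal distance between tall_pack and bay_1 below 0.012 m and z of tall_pack in the frame of bay_1 between -0.006 and 0.006 m and angle between tall_pack's own z axis and vertical below 0.12 rad and linear speed of tall_pack below 0.03 m/s and contact force between tall_pack and the fingers below 0.1 N), for 0.2 s.
3. then the short pack stands released on the floor of the two-stud bay (horizontal distance between short_pack and bay_2 below 0.012 m and z of short_pack in the frame of bay_2 between -0.006 and 0.006 m and angle between short_pack's own z axis and vertical below 0.12 rad and linear speed of short_pack below 0.03 m/s and contact force between short_pack and the fingers below 0.1 N), for 0.2 s.
At the end, for the whole second after the job is handed in: The tall pack stands in the one-stud bay and the short pack in the two-stud bay, each within 12 mm of the bay's centre, its underside within 6 mm of the bay floor, upright within 0.12 rad, at rest and released (all of step 2 and all of step 3); the robot touches nothing.
It fails at once if the tall pack is dropped (moves faster than 0.4 m/s out of the fingers, a fall of about 8 mm) (linear speed of tall_pack above 0.4 m/s and contact force between tall_pack and the arm below 0.05 N and contact force between tall_pack and the fingers below 0.05 N).
It fails at once if the short pack is dropped (moves faster than 0.4 m/s out of the fingers, a fall of about 8 mm) (linear speed of short_pack above 0.4 m/s and contact force between short_pack and the arm below 0.05 N and contact force between short_pack and the fingers below 0.05 N).
It fails at once if the wash bottle, the roll of tape, the beaker or the vial is moved more than 30 mm (distance of any of wash_bottle, tape_roll, beaker, vial from where it was at the start of the episode above 0.03 m).
It also fails if it takes over 64 s, if anything falls off the work surface, if the arm or the gripper's body presses on something with over 40 N, if the wrist force passes 120 N, or if a joint passes its speed limit or range.

## Robot

A 6-joint arm with a two-finger parallel gripper is mounted at the origin on a cart in front of the work surface, level with it; the furniture and walls round the work are solid. World frame = base frame: x ahead of the robot, y to its left, z up, the work surface at z = 0. Lengths are in m, angles in degrees, forces in N, time in s.
With the tool pointing down it reaches from about 0.375 to 0.9 m from the base axis. Payload 3.1 kg.
Tool frame: the origin (TCP) lies between the finger pads; the fingertips stand 14 mm ahead of it and the grasp point (between the pads) lies 5 mm behind it; x points along the fingers, z is the direction in which the jaws open and shut, and the axes are right-handed (so a half turn about x gives the same grasp; the last joint's range is limited). The gripper opens to 85 mm and grips with 20 to 120 N. Pads are 22 mm wide; open, the fingers measure 114 mm over their backs; the gripper's body (76 mm by 85 mm) begins 54 mm behind the grasp point. The pads swing forward as they close: fully open they stand 13 mm farther back than shut.
Start: joints at [-79.097, 30.224, 82.088, -0, 67.689, -10.227], TCP at [0.225, -0.583, 0.245] pointing down, gripper open.
Joint ranges: [-176.69, 176.69], [-43.24, 126.21], [12.49, 139.97], [-82, 262], [0, 151.66], [-163.58, 163.58]. Speed limits (degrees/s): [159.86, 159.86, 180, 180, 180, 180].

## Interface

Orientations are given as a 3x3 rotation matrix whose columns are the frame's x, y, z axes.
In Python, from cell import arm, imaging gives the robot as it stands.
- The arm moves only by the tool jog_arm, never from a script. Its argument "steps" is a list that holds one entry, the list of rows, each a list of 7 numbers: the turn, a rotation vector about the tool's x, y, z in degrees, then the shift along the tool's x, y, z in mm, then the gripper's target within -1 to 1 (fully open at 1, half-way at 0, shut at -1). In form: [[[ax, ay, az, tx, ty, tz, gripper], ...]]. A call has 1 to 8 rows; each row shifts and turns the commanded pose from where the row before left it, along the tool's axes as they then stand; what a row does not reach is not made up. A row lasts 1/10 s, in which the tool goes at most 50 mm and 8.59 degrees, less where a joint would pass 70% of its speed; a pose out of reach is approached as far as the arm can. A call with a gripper value outside its range is refused whole. The fingers move at their own pace and stop on an object; "force" is the grip in N (left out, the last holds). Time passes only in rows, so rows that do not move let the fingers close. It gives the time, the measured TCP pose, the force and the opening at its end, in the units of the state.
- arm.sense(): the state, without advancing time (a new reading comes with each control period).
- imaging.snapshot(name): name is "side" or "top" or "wrist"; returns a dict with "img" (400x640x3 uint8, red, green, blue), "z_map" (400x640 float32, m along the optical axis (not along the pixel's ray), 0 where there is no reading), "fov_y" (degrees; the focal length in pixels is half the picture's height over the tangent of half this angle, whatever the lens; pixels are square), "cx", "cy" (the principal point, pixels), "k1" (the pictures are not rectified: a ray, as slopes to the right and down, at radius r is drawn at 1 + k1 r^2 times it, then the intrinsics apply), "extrinsics" (4x4, takes a point from world to camera coordinates). Camera axes: x right, y up, looking along -z (the intrinsics and any distortion apply to the point x, -y, -z); pixel columns grow to the right and rows downward; lengths in m; the calibration is good to about 2 mm. A picture is of the moment at which its call begins.
- arm.sign_off(): hands the job in, once; it reports no verdict.
The state is a dict: "clock": time; "q": joint angles; "qd": joint speeds; "joint_torque": joint torques, N m; "tool_pos": TCP position; "orientation": TCP orientation; "force": force on the tool from outside, world axes, zero at the start; "wrist_torque": the same for the moment, N m; "width": finger opening in m.
Only numpy, scipy, OpenCV 4.12 (cv2) and the standard library are available. Lean on these libraries where they do the work, as an engineer would, in place of code of your own. Each camera call takes 0.05 s, during which the arm holds its last target.

## Working session

There is one attempt and no reset: what is moved stays moved. The work goes in short steps, Python scripts to look and compute and a tool call to move; the robot and the scene stay as the last step left them, time stands still between calls to the robot, and variables do not carry over. Pictures are saved under pics/ and viewed, and the job is handed in when it is done.

Besides the shell and the picture viewer there is one more tool, called after "Request:" as a command line: name --argument value ..., lists and objects as JSON in quotes. jog_arm: Moves the arm, as the interface text tells. Its arguments: {"type":"object","properties":{"steps":{"type":"array","items":{"type":"array","items":{"type":"array","items":{"type":"number"}}}},"force":{"type":"number"}},"required":["steps"]}

```bash
ls; mkdir -p pics; cat > h.py <<'E'
import numpy as np, cv2
from cell import arm, imaging
def snap(n,save=None):
    s=imaging.snapshot(n)
    if save: cv2.imwrite('pics/'+save,s['img'][:,:,::-1])
    return s
def K(s):
    f=s['img'].shape[0]/2/np.tan(np.radians(s['fov_y'])/2); return f
def rays(s,px):
    px=np.atleast_2d(np.array(px,float)); f=K(s)
    d=(px-[s['cx'],s['cy']])/f
    u=d.copy()
    for _ in range(20):
        r2=(u**2).sum(1,keepdims=True); u=d/(1+s['k1']*r2)
    return u
def plane(s,px,z):
    u=rays(s,px); E=np.array(s['extrinsics']); R=E[:3,:3]; t=E[:3,3]
    c=-R.T@t; d=np.c_[u[:,0],-u[:,1],-np.ones(len(u))]@R
    return c+d*((z-c[2])/d[:,2])[:,None]
def depth(s,px=None):
    H,W=s['z_map'].shape
    if px is None:
        yy,xx=np.mgrid[:H,:W]; px=np.c_[xx.ravel(),yy.ravel()]
    px=np.array(px); u=rays(s,px); Z=s['z_map'][px[:,1].astype(int),px[:,0].astype(int)]
    E=np.array(s['extrinsics']); p=np.c_[u[:,0]*Z,-u[:,1]*Z,-Z]
    w=(p-E[:3,3])@E[:3,:3]; w[Z==0]=np.nan
    return w
E
python3 - <<'E'
from h import *
print(arm.sense())
for n in ['side','top','wrist']:
    s=snap(n,n+'0.png'); print(n,s['fov_y'],s['cx'],s['cy'],s['k1']); print(np.round(s['extrinsics'],4))
    np.savez(n+'0.npz',**s)
E
```

```text
pics
{'clock': 0.0, 'q': array([-7.90970820e+01,  3.02795167e+01,  8.21562701e+01, -3.46600764e-04,
        6.76893175e+01, -1.02291536e+01]), 'qd': array([-0.03562056,  0.03977577,  0.0206324 ,  0.07707992, -0.05323328,
       -0.05297626]), 'joint_torque': array([ 1.26522700e-04, -4.42346013e+01, -1.78023058e+01, -1.05995666e-04,
        8.34646431e-03,  8.56398003e-06]), 'tool_pos': array([ 0.22519986, -0.58228406,  0.24432833]), 'orientation': array([[-4.18490966e-04,  9.32751129e-01,  3.60520675e-01],
       [ 2.14300872e-03,  3.60520715e-01, -9.32748745e-01],
       [-9.99997616e-01,  3.82252025e-04, -2.14976846e-03]]), 'force': array([ 0.28693224, -0.4999074 ,  0.15793352]), 'wrist_torque': array([-0.00294464, -0.02586116, -0.02655698]), 'width': 0.08529102652053788}
side 43.23579244391402 304.1063218528509 199.8108007062253 -0.11416673055366186
[[-0.9859 -0.1657 -0.0214  0.5812]
 [ 0.0376 -0.3454  0.9377 -0.0665]
 [-0.1627  0.9237  0.3468 -1.2544]
 [ 0.      0.      0.      1.    ]]
top 49.911150162768855 321.8901535423286 207.21661651841978 -0.033905990633792106
[[-2.5000e-02 -9.9970e-01 -5.1000e-03  4.1800e-02]
 [ 9.8030e-01 -2.5500e-02  1.9600e-01 -5.6620e-01]
 [-1.9610e-01 -1.0000e-04  9.8060e-01 -1.2962e+00]
 [ 0.0000e+00  0.0000e+00  0.0000e+00  1.0000e+00]]
wrist 59.079094620171794 319.8537375784454 199.94405277720438 -0.036336603636101604
[[ 0.3603 -0.9328 -0.0023 -0.6244]
 [ 0.8894  0.3442 -0.3008  0.0402]
 [ 0.2814  0.1064  0.9537 -0.3798]
 [ 0.      0.      0.      1.    ]]
```

View pics/top0.png

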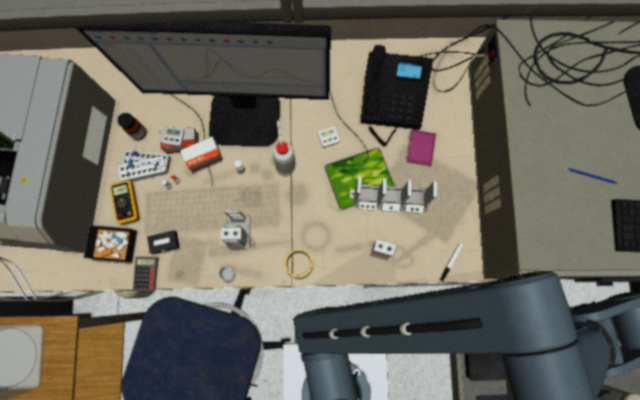

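View pics/side0.png

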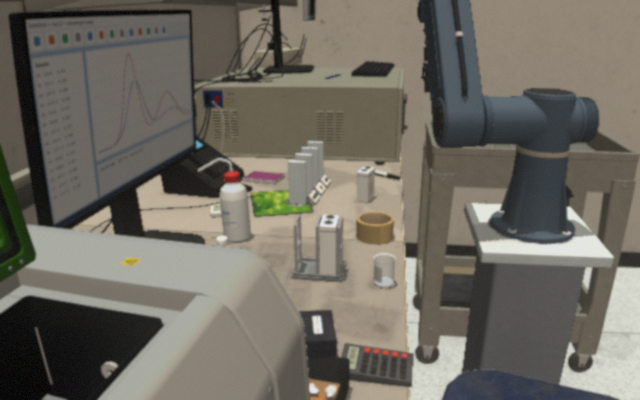

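View pics/wrist0.png

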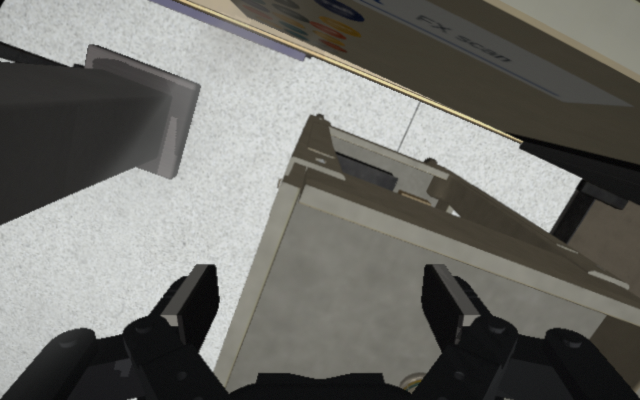

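The top view shows the stand with the tall pack at (235,232), the short pack at (383,248) and the rack at (395,195). The tape is at (299,264), the beaker at (227,273), the bottle at (283,157) and the vial at (238,167). I'll zoom in and measure.

```bash
python3 - <<'E'
from h import *
s=dict(np.load('top0.npz'))
im=s['img'][:,:,::-1]
a=cv2.resize(im[165:285,340:450],None,fx=5,fy=5,interpolation=cv2.INTER_CUBIC)
b=cv2.resize(im[200:290,200:320],None,fx=5,fy=5,interpolation=cv2.INTER_CUBIC)
cv2.imwrite('pics/za.png',a);cv2.imwrite('pics/zb.png',b)
w=depth(s).reshape(400,640,3)
for n,(x,y) in dict(stand=(232,232),short=(383,246),rack=(378,190),tape=(288,264),beaker=(227,273),bottle=(283,148),vial=(238,164),bench=(320,230)).items():
    print(n,np.round(w[y,x],3))
E
```

```text
stand [0.487 0.297 0.118]
short [ 0.436 -0.154  0.09 ]
rack [ 0.625 -0.156  0.027]
tape [0.396 0.14  0.002]
beaker [0.372 0.334 0.006]
bottle [0.727 0.138 0.168]
vial [0.712 0.291 0.069]
bench [ 0.504  0.035 -0.003]
```

View pics/za.png

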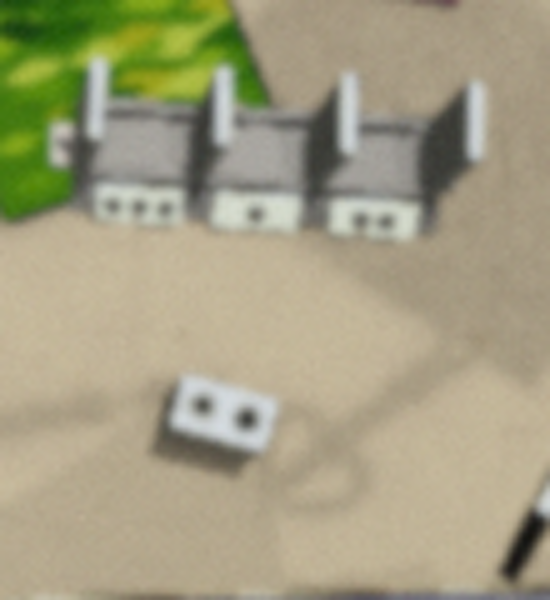

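View pics/zb.png

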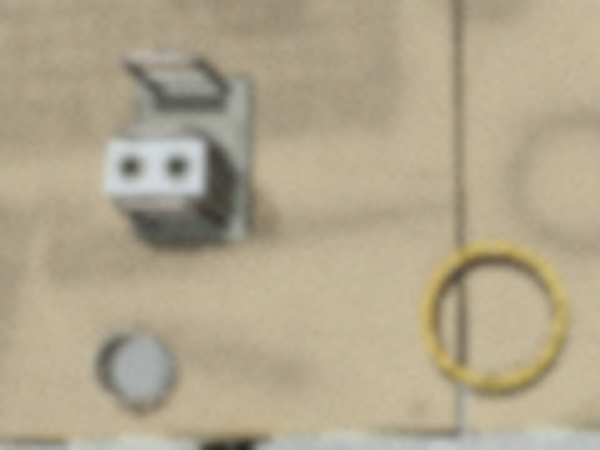

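Studs, left to right in the picture (+y to −y): three, one, two. So bay_1 is the middle bay and bay_2 the −y bay. Next I'll measure coarsely.

```bash
cat >> h.py <<'E'
def blobs(s,roi,z,thr=150,maxsat=60,amin=20):
    x0,y0,x1,y1=roi; im=s['img'][y0:y1,x0:x1]; hsv=cv2.cvtColor(im,cv2.COLOR_RGB2HSV)
    m=((hsv[...,2]>thr)&(hsv[...,1]<maxsat)).astype(np.uint8)
    m=cv2.morphologyEx(m,cv2.MORPH_CLOSE,np.ones((5,5)))
    out=[]
    for c in cv2.findContours(m,cv2.RETR_EXTERNAL,cv2.CHAIN_APPROX_NONE)[0]:
        if cv2.contourArea(c)<amin: continue
        px=c[:,0,:]+[x0,y0]; P=plane(s,px,z)[:,:2].astype(np.float32)
        r=cv2.minAreaRect(P*1000); bp=cv2.boxPoints(r)
        e=[bp[1]-bp[0],bp[2]-bp[1]]; e=max(e,key=np.linalg.norm)
        yaw=np.degrees(np.arctan2(e[1],e[0]))
        out.append((np.round(r[0],1),np.round(sorted(r[1]),1),round(float(yaw),1),px.mean(0).round(0)))
    return out
E
python3 - <<'E'
from h import *
s=dict(np.load('top0.npz'))
w=depth(s).reshape(400,640,3)
# top-face by depth
for n,roi,z0,z1 in [('short',(355,225,410,270),.08,.1),('tall',(200,200,260,260),.112,.125),('cheek',(345,165,450,225),.12,.14),('tape',(270,235,330,285),.035,.06),('vial',(225,150,250,180),.05,.08),('beaker',(210,255,245,290),.045,.07)]:
    x0,y0,x1,y1=roi; W=w[y0:y1,x0:x1].reshape(-1,3); k=(W[:,2]>z0)&(W[:,2]<z1)
    print(n,k.sum(),W[k].mean(0).round(3), W[k].min(0).round(3),W[k].max(0).round(3)) if k.any() else print(n,0)
hsv=cv2.cvtColor(s['img'],cv2.COLOR_RGB2HSV)
print('short'); [print(b) for b in blobs(s,(368,236,400,262),.09,190)]
print('tall'); [print(b) for b in blobs(s,(215,222,250,247),.12,190)]
print('cheek'); [print(b) for b in blobs(s,(350,172,450,200),.13,185,amin=5)]
print('plates'); [print(b) for b in blobs(s,(350,198,450,216),.025,180,amin=20)]
E
```

```text
short 232 [ 0.431 -0.156  0.09 ] [ 0.409 -0.188  0.081] [ 0.456 -0.126  0.099]
tall 313 [0.488 0.299 0.12 ] [0.458 0.269 0.112] [0.551 0.331 0.125]
cheek 242 [ 0.608 -0.201  0.128] [ 0.574 -0.319  0.121] [ 0.643 -0.079  0.137]
tape 204 [0.395 0.106 0.047] [0.352 0.062 0.035] [0.439 0.149 0.054]
vial 56 [0.714 0.292 0.063] [0.702 0.281 0.051] [0.727 0.306 0.07 ]
beaker 59 [0.371 0.333 0.054] [0.348 0.309 0.045] [0.391 0.351 0.061]
short
(array([ 441., -156.]), array([51.4, 94.1]), 88.5, array([384., 242.]))
tall
(array([483.7, 310.7]), array([29.9, 72. ]), 88.6, array([228., 233.]))
cheek
(array([593.4, -60.7]), array([ 6. , 18.5]), -2.2, array([351., 193.]))
(array([ 600.9, -313.4]), array([ 6. , 40.3]), -4.4, array([435., 188.]))
(array([ 607.3, -238.5]), array([ 6. , 43.4]), -3.7, array([410., 187.]))
(array([ 614. , -160.7]), array([ 6. , 40.3]), -3.1, array([384., 185.]))
(array([620.6, -85.8]), array([ 6. , 43.5]), -2.4, array([359., 184.]))
plates
(array([ 562.1, -269. ]), array([22.9, 51.6]), 86.0, array([414., 208.]))
(array([ 564.7, -144.5]), array([ 42.6, 163.7]), 88.5, array([375., 210.]))
```

Request:
jog_arm --steps '[[[7, 0, 0, -25, 0, 0, 1], [7, 0, 0, -25, 0, 0, 1], [7, 0, 0, -25, 0, 0, 1], [0, 0, 0, 0, 27, -35, 1], [0, 0, 0, 0, 27, -35, 1], [0, 0, 0, 0, 27, -35, 1], [0, 0, 0, 0, 27, -35, 1], [0, 0, 0, 0, 27, -35, 1]]]'

```text
clock: 0.95
tool_pos: [0.3606, -0.406, 0.3201]
orientation: [[-0.0, 1.0, 0.002], [0.001, 0.002, -1.0], [-1.0, -0.0, -0.001]]
force: [1.2, -0.0, -0.5]
width: 0.0853
```

Request:
jog_arm --steps '[[[0, 0, 0, 0, 27, -35, 1], [0, 0, 0, 0, 27, -35, 1], [0, 0, 0, 0, 27, -35, 1], [0, 0, 0, 0, 27, -35, 1], [0, 0, 0, 0, 27, -35, 1], [0, 0, 0, 0, 0, 0, 1], [0, 0, 0, 0, 0, 0, 1]]]'

```text
clock: 1.65
tool_pos: [0.4948, -0.2313, 0.32]
orientation: [[-0.001, 1.0, 0.005], [-0.0, 0.005, -1.0], [-1.0, -0.001, 0.0]]
force: [-0.2, -0.9, 0.1]
width: 0.0855
```

```bash
python3 - <<'E'
from h import *
s=snap('wrist','w1.png'); np.savez('w1.npz',**s)
a=arm.sense(); print(a['clock'],a['tool_pos'],a['orientation'].round(3),a['q'].round(1))
E
```

```text
1.7 [ 0.49428924 -0.23228678  0.32002812] [[-0.001  1.     0.003]
 [-0.     0.003 -1.   ]
 [-1.    -0.001  0.   ]] [-36.9  19.4  88.   -0.   72.6  53. ]
```

View pics/w1.png

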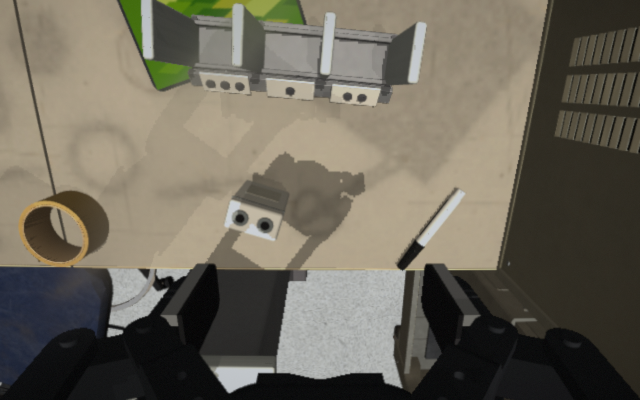

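The wrist view shows the cheeks at the top, columns 147–416, with plates 3, 1, 2 studs left to right. The short pack's top is at (253,222). I'll measure both here.

```bash
cat > m.py <<'E'
from h import *
def comp(s,roi,zlo,zhi,z,amin=20):
    """depth-banded mask -> contour -> plane z -> minAreaRect"""
    w=depth(s).reshape(400,640,3); x0,y0,x1,y1=roi
    Z=w[y0:y1,x0:x1,2]; m=((Z>zlo)&(Z<zhi)).astype(np.uint8)
    m=cv2.morphologyEx(m,cv2.MORPH_CLOSE,np.ones((3,3)))
    for c in cv2.findContours(m,cv2.RETR_EXTERNAL,cv2.CHAIN_APPROX_NONE)[0]:
        if cv2.contourArea(c)<amin: continue
        px=c[:,0,:]+[x0,y0]; P=plane(s,px,z)[:,:2].astype(np.float32)
        r=cv2.minAreaRect(P*1000); bp=cv2.boxPoints(r)
        e=max([bp[1]-bp[0],bp[2]-bp[1]],key=np.linalg.norm)
        print('depth',np.round(r[0],1),np.round(sorted(r[1]),1),round(float(np.degrees(np.arctan2(e[1],e[0]))),1),px.mean(0).round(0))
E
python3 - <<'E'
from m import *
s=dict(np.load('w1.npz'))
g=cv2.cvtColor(s['img'],cv2.COLOR_RGB2GRAY)
print(g[5:90:10,140:160].max(1), g[195:245:6,225:290:6])
comp(s,(100,0,460,120),.122,.14,.13)
comp(s,(210,180,310,260),.082,.1,.09)
[print(b) for b in blobs(s,(130,0,440,90),.13,200,amin=60)]
print('short');[print(b) for b in blobs(s,(215,190,300,245),.09,200,maxsat=30)]
cv2.imwrite('pics/z1.png',cv2.resize(s['img'][180:250,210:310,::-1],None,fx=6,fy=6,interpolation=cv2.INTER_NEAREST))
cv2.imwrite('pics/z2.png',cv2.resize(s['img'][0:115,130:440,::-1],None,fx=2.5,fy=2.5,interpolation=cv2.INTER_NEAREST))
E
```

```text
[188 190 192 193 195 196 154 158 155] [[153 152  93  95  85  94  78  75  76  77  84]
 [166 201 167  86  75  81  85  85  94  83  82]
 [166 206 205 185 177 143  91  81  73  85  87]
 [160 204 122  93 184 184 185 181 157 107 105]
 [175 190  21  30 173 182  95  92 182 178 107]
 [203 181 139 139 194 182  29  22 140 142 162]
 [164 108 115 168 206 206 142  95 180 151 166]
 [107 107 128 164 164 165 187 205 181 165 166]
 [109 108 166 167 167 165 166 166 167 167 165]]
depth [ 600.2 -312.4] [11.5 48.8] -4.2 [416.  52.]
depth [ 606.8 -237.9] [10.  49.9] -5.0 [327.  43.]
depth [ 613.4 -163.6] [11.2 49.1] -4.5 [238.  35.]
depth [617.7 -89.1] [12.8 47. ] -5.1 [149.  29.]
depth [ 435.4 -160.2] [35.8 58.6] 71.9 [253. 219.]
(array([ 600.6, -237.4]), array([ 6. , 32.7]), -3.6, array([327.,  52.]))
(array([ 600.2, -313.5]), array([ 5.7, 44. ]), -5.0, array([417.,  53.]))
short
(array([ 420. , -167.5]), array([11. , 30.8]), 70.2, array([259., 233.]))
(array([ 440.6, -137.1]), array([ 9.8, 30.4]), -17.3, array([231., 212.]))
```

View pics/z1.png

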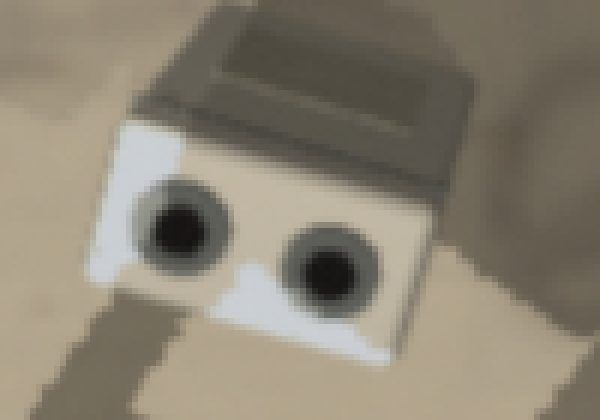

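View pics/z2.png

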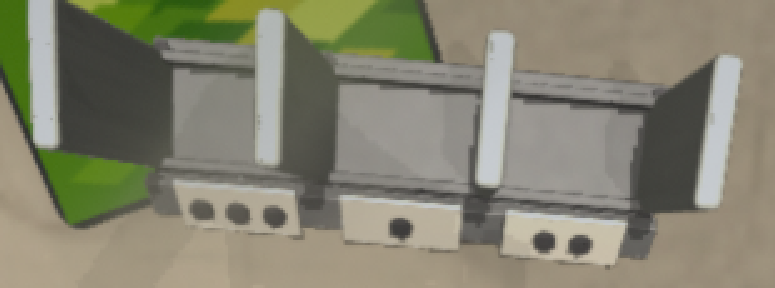

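Request:
jog_arm --steps '[[[0, 0, 0, 0, 1, -44, 1], [0, 0, 0, 0, 1, -44, 1], [0, 0, 0, 0, 1, -44, 1], [0, 0, 0, 0, 1, -44, 1], [0, 0, 0, 0, 1, -44, 1], [0, 0, 0, 0, 1, -44, 1], [0, 0, 0, 0, 0, -44, 1], [0, 0, 0, 0, 0, -44, 1]]]'

```text
clock: 2.5
tool_pos: [0.4998, 0.1195, 0.3204]
orientation: [[0.0, 1.0, -0.001], [-0.0, -0.001, -1.0], [-1.0, 0.0, 0.0]]
force: [2.3, -0.7, -0.4]
width: 0.0853
```

Request:
jog_arm --steps '[[[0, 0, 0, 0, 0, -44, 1], [0, 0, 0, 0, 0, -44, 1], [0, 0, 0, 0, 0, -44, 1], [0, 0, 0, 0, 0, -44, 1], [0, 0, 0, 0, 0, 0, 1], [0, 0, 0, 0, 0, 0, 1]]]'

```text
clock: 3.1
tool_pos: [0.4996, 0.2949, 0.3199]
orientation: [[-0.001, 1.0, 0.002], [-0.001, 0.002, -1.0], [-1.0, -0.001, 0.001]]
force: [0.6, -0.3, 0.2]
width: 0.0854
```

```bash
python3 - <<'E'
from m import *
s=snap('wrist','w2.png'); np.savez('w2.npz',**s)
a=arm.sense(); print(a['clock'],a['tool_pos'],a['orientation'].round(3),a['q'].round(1))
w=depth(s).reshape(400,640,3)
comp(s,(100,0,500,260),.113,.119,.12)
comp(s,(100,0,500,260),.115,.135,.12)
E
```

```text
3.15 [0.49964328 0.2941538  0.31993029] [[-0.001  1.     0.001]
 [-0.001  0.001 -1.   ]
 [-1.    -0.001  0.001]] [ 19.5  22.3  83.4  -0.   74.4 109.4]
depth [485.6 300.1] [5.3 9.7] -36.1 [313. 186.]
depth [484.4 300. ] [49.2 58.7] 88.7 [311. 186.]
depth [549.1 321. ] [5.4 5.5] -90.0 [290. 119.]
depth [483.4 300. ] [51.  58.8] 88.8 [313. 187.]
depth [548.4 299.6] [ 6.2 48.4] 88.9 [314. 120.]
```

View pics/w2.png

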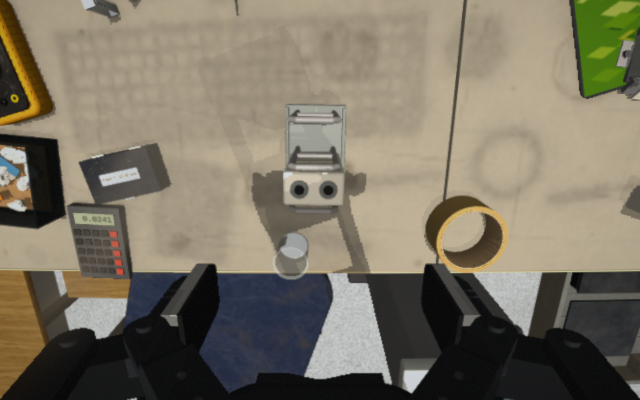

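The pack top is at (311,186) and measures (484,300) mm, with yaw −1.2°. The depth band includes the middle hoop, so I cross-checked against the far hoop. I'll descend now.

Request:
jog_arm --steps '[[[1.2, 0, 0, 0, -16, -6, 1], [0, 0, 0, 40, 0, 0, 1], [0, 0, 0, 40, 0, 0, 1], [0, 0, 0, 40, 0, 0, 1], [0, 0, 0, 40, 0, 0, 1], [0, 0, 0, 20, 0, 0, 1], [0, 0, 0, 0, 0, 0, 1]]]'

```text
clock: 3.85
tool_pos: [0.4818, 0.2985, 0.1374]
orientation: [[-0.007, 1.0, -0.022], [-0.003, -0.022, -1.0], [-1.0, -0.007, 0.003]]
force: [0.3, -0.2, -0.6]
width: 0.0854
```

```bash
python3 - <<'E'
from m import *
s=snap('wrist','w3.png')
a=arm.sense(); print(a['clock'],a['tool_pos'],a['force'])
E
```

```text
3.9 [0.48321897 0.29937695 0.13933773] [-0.25692368 -0.30684636  1.50682456]
```

View pics/w3.png

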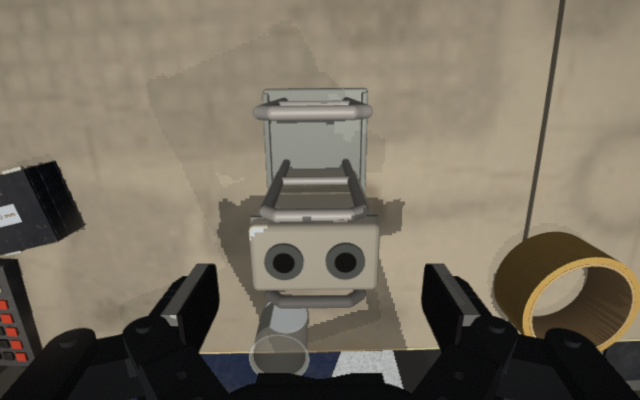

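The pack is centred between the fingers: column 314, with the fingers spanning 217–424. I'll go down 48 mm and close.

Request:
jog_arm --force 50 --steps '[[[0, 0, 0, 25, 0, 0, 1], [0, 0, 0, 23, 0, 0, 1], [0, 0, 0, 0, 0, 0, -1], [0, 0, 0, 0, 0, 0, -1], [0, 0, 0, 0, 0, 0, -1], [0, 0, 0, 0, 0, 0, -1], [0, 0, 0, 0, 0, 0, -1]]]'

```text
clock: 4.6
tool_pos: [0.4844, 0.3019, 0.0939]
orientation: [[0.003, 1.0, -0.019], [0.001, -0.019, -1.0], [-1.0, 0.003, -0.001]]
force: [0.5, -1.6, 6.2]
width: 0.06
```

Request:
jog_arm --steps '[[[0, 0, 0, -10, 0, 0, -1], [0, 0, 0, -20, 0, 0, -1], [0, 0, 0, -30, 0, 0, -1], [0, 0, 0, -30, 0, 0, -1], [0, 0, 0, -30, 0, 0, -1], [0, 0, 0, -20, 0, 0, -1], [0, 0, 0, 0, 0, 0, -1]]]'

```text
clock: 5.3
tool_pos: [0.4848, 0.3025, 0.2358]
orientation: [[0.007, 1.0, -0.018], [0.003, -0.018, -1.0], [-1.0, 0.007, -0.003]]
force: [1.0, 0.7, -2.0]
width: 0.0591
```

```bash
python3 - <<'E'
from m import *
s=snap('wrist','w4.png');t=snap('side','s4.png')
a=arm.sense(); print(a['clock'],a['tool_pos'],a['force'],a['width'])
E
```

```text
5.4 [0.48268993 0.30158055 0.23219148] [ 0.29640475 -0.26682144 -2.78620513] 0.05929012015690435
```

View pics/w4.png

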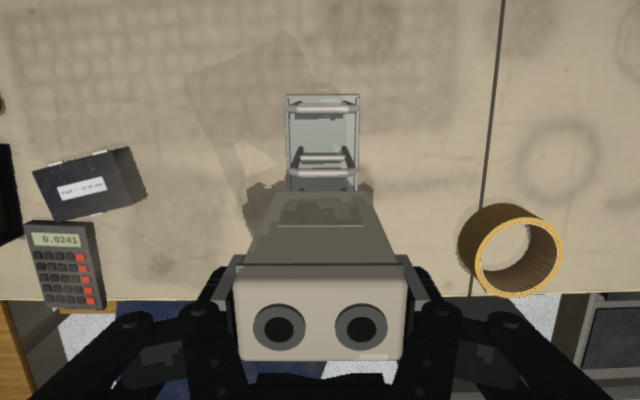

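View pics/s4.png

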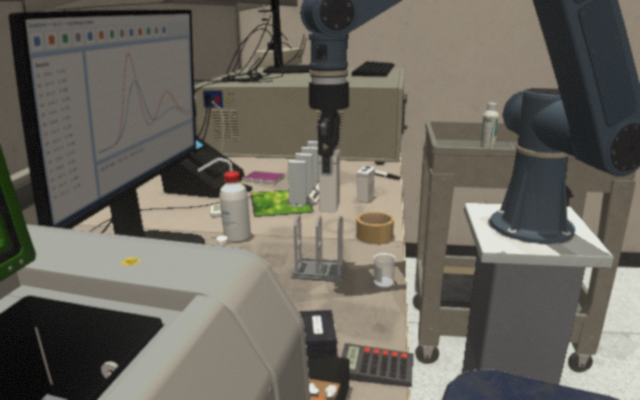

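The pack is held upright and clear of the hoops. I'll carry it to open bench at about (0.53, 0.02).

Request:
jog_arm --steps '[[[0, 0, 0, 0, 6, 25, -1], [0, 0, 0, 0, 7, 37, -1], [0, 0, 0, 0, 6, 37, -1], [0, 0, 0, 0, 7, 37, -1], [0, 0, 0, 0, 6, 37, -1], [0, 0, 0, 0, 7, 37, -1], [0, 0, 0, 0, 6, 37, -1], [0, 0, 0, 0, 7, 34, -1]]]'

```text
clock: 6.2
tool_pos: [0.5286, 0.0183, 0.2303]
orientation: [[-0.005, 1.0, -0.019], [0.001, -0.019, -1.0], [-1.0, -0.005, -0.001]]
force: [-0.7, 0.9, -1.2]
width: 0.0593
```

Request:
jog_arm --steps '[[[0, 0, 0, 20, 0, 0, -1], [0, 0, 0, 30, 0, 0, -1], [0, 0, 0, 30, 0, 0, -1], [0, 0, 0, 30, 0, 0, -1], [0, 0, 0, 16, 0, 0, -1], [0, 0, 0, 4, 0, 0, -1], [0, 0, 0, 0, 0, 0, -1], [0, 0, 0, 0, 0, 0, -1]]]'

```text
clock: 7.0
tool_pos: [0.5303, 0.0197, 0.1025]
orientation: [[0.0, 1.0, -0.019], [-0.0, -0.019, -1.0], [-1.0, 0.0, 0.0]]
force: [0.8, -0.1, -2.0]
width: 0.0595
```

```bash
python3 - <<'E'
from m import *
s=snap('wrist','w5.png');t=snap('side','s5.png')
a=arm.sense(); print(a['clock'],a['tool_pos'],a['orientation'],a['force'],a['width'],a['q'])
cv2.imwrite('pics/s5z.png',cv2.resize(t['img'][100:260,230:430,::-1],None,fx=4,fy=3.5))
E
```

```text
7.1 [0.53070924 0.01968184 0.10318576] [[ 1.91611113e-03  9.99825049e-01 -1.86064313e-02]
 [-2.89553222e-04 -1.86059099e-02 -9.99826853e-01]
 [-9.99998122e-01  1.92116692e-03  2.53851574e-04]] [ 0.36216049  0.35341959 -1.28527143] 0.05956404170767398 [-9.94189373e+00  3.54593779e+01  1.02482205e+02  3.90946342e-03
  4.19474162e+01  8.11213187e+01]
```

View pics/s5.png

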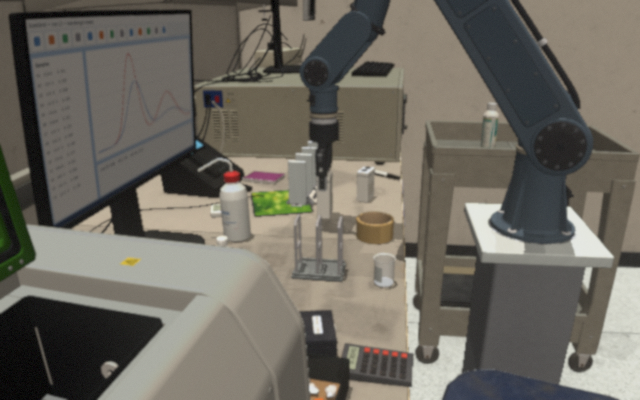

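Request:
jog_arm --steps '[[[0, 0, 0, 6, 0, 0, -1], [0, 0, 0, 5, 0, 0, -1], [0, 0, 0, 2, 0, 0, -1], [0, 0, 0, 1, 0, 0, -1], [0, 0, 0, 1, 0, 0, -1], [0, 0, 0, 0, 0, 0, -1], [0, 0, 0, 0, 0, 0, -1]]]'

```text
clock: 7.8
tool_pos: [0.5301, 0.0197, 0.0874]
orientation: [[0.0, 1.0, -0.019], [-0.0, -0.019, -1.0], [-1.0, 0.0, 0.0]]
force: [0.7, -0.5, -2.2]
width: 0.0595
```

Request:
jog_arm --steps '[[[0, 0, 0, 1, 0, 0, -1], [0, 0, 0, 0, 0, 0, -1], [0, 0, 0, 0, 0, 0, -1]]]'

```text
clock: 8.1
tool_pos: [0.5301, 0.0197, 0.0863]
orientation: [[0.0, 1.0, -0.019], [0.0, -0.019, -1.0], [-1.0, 0.0, -0.0]]
force: [0.2, 0.6, -2.0]
width: 0.0594
```

Request:
jog_arm --steps '[[[0, 0, 0, 1, 0, 0, -1], [0, 0, 0, 1, 0, 0, -1], [0, 0, 0, 0, 0, 0, -1]]]'

```text
clock: 8.4
tool_pos: [0.5302, 0.0197, 0.0859]
orientation: [[0.001, 1.0, -0.019], [-0.0, -0.019, -1.0], [-1.0, 0.001, 0.0]]
force: [-3.5, 0.3, 10.1]
width: 0.0596
```

It's on the bench (force +10 N, z as predicted). I'll release and rise.

Request:
jog_arm --steps '[[[0, 0, 0, 0, 0, 0, 0.6], [0, 0, 0, 0, 0, 0, 1], [0, 0, 0, 0, 0, 0, 1], [0, 0, 0, 0, 0, 0, 1], [0, 0, 0, -30, 0, 0, 1], [0, 0, 0, -45, 0, 0, 1], [0, 0, 0, -40, 0, 0, 1], [0, 0, 0, 0, 0, 0, 1]]]'

```text
clock: 9.2
tool_pos: [0.5337, 0.0193, 0.2044]
orientation: [[0.012, 1.0, -0.018], [-0.002, -0.018, -1.0], [-1.0, 0.012, 0.002]]
force: [1.9, -0.5, 0.4]
width: 0.0854
```

```bash
python3 - <<'E'
from m import *
s=snap('wrist','w6.png');np.savez('w6.npz',**s)
a=arm.sense(); print(a['clock'],a['tool_pos'],a['width'],a['q'].round(1))
comp(s,(180,100,460,400),.105,.119,.112)
E
```

```text
9.25 [0.53195968 0.0194927  0.20195691] 0.08542372026225589 [-9.9 26.4 98.2  0.  55.  81.1]
depth [530.6  18.5] [34.5 59.2] 88.9 [319. 214.]
```

View pics/w6.png

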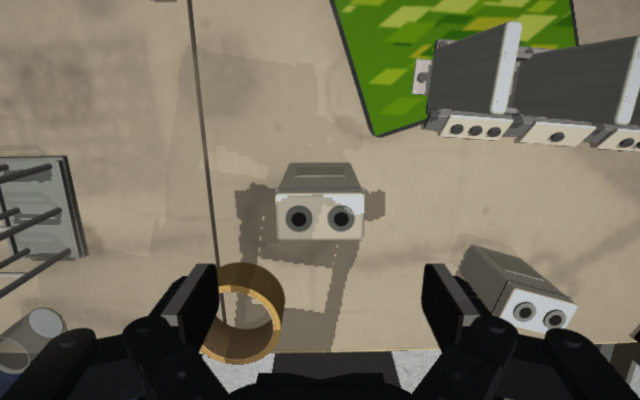

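It stands released at (530.6, 18.5), yaw −1.1°, which agrees with the TCP within about 1 mm. Now I'll turn the tool 90°.

Request:
jog_arm --steps '[[[-8.2, 0, 0, 0, 0, 0, 1], [-8.2, 0, 0, 0, 0, 0, 1], [-8.2, 0, 0, 0, 0, 0, 1], [-8.2, 0, 0, 0, 0, 0, 1], [-8.2, 0, 0, 0, 0, 0, 1], [-8.2, 0, 0, 0, 0, 0, 1], [-8.2, 0, 0, 0, 0, 0, 1], [-8.2, 0, 0, 0, 0, 0, 1]]]'

```text
clock: 10.05
tool_pos: [0.5289, 0.0199, 0.1975]
orientation: [[-0.004, 0.425, 0.905], [0.001, 0.905, -0.425], [-1.0, -0.001, -0.004]]
force: [-0.2, 0.2, 0.1]
width: 0.0853
```

Request:
jog_arm --steps '[[[-8.2, 0, 0, 0, 0, 0, 1], [-8.2, 0, 0, 0, 0, 0, 1], [-8, 0, 0, 0, 0, 0, 1], [0, 0, 0, 0, 0, 0, 1], [0, 0, 0, 0, 0, 0, 1]]]'

```text
clock: 10.55
tool_pos: [0.5293, 0.0198, 0.1981]
orientation: [[-0.002, 0.022, 1.0], [0.0, 1.0, -0.022], [-1.0, 0.0, -0.003]]
force: [0.5, 1.0, 0.4]
width: 0.0855
```

```bash
python3 - <<'E'
from m import *
s=snap('wrist','w7.png');np.savez('w7.npz',**s)
a=arm.sense(); print(a['clock'],a['tool_pos'],a['orientation'].round(4),a['q'].round(1))
comp(s,(180,100,460,400),.105,.119,.112)
E
```

```text
10.6 [0.52951391 0.01979738 0.19841263] [[-1.900e-03  2.120e-02  9.998e-01]
 [ 3.000e-04  9.998e-01 -2.120e-02]
 [-1.000e+00  3.000e-04 -1.900e-03]] [-10.   26.7  98.4   0.   55.   -8.7]
depth [602.5 -81.4] [17.4 17.6] 16.4 [423. 341.]
depth [528.4  20.1] [33.5 60.2] 89.2 [320. 210.]
```

View pics/w7.png

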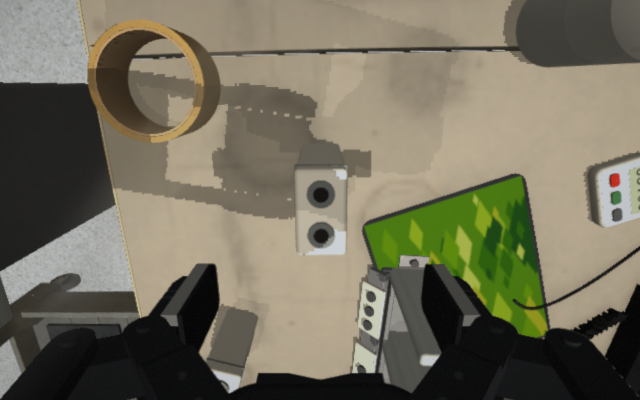

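Aligned; pack at (320,210). I'll descend 111 mm and grip the broad faces.

Request:
jog_arm --steps '[[[0, 0, 0, 40, 0, 0, 1], [0, 0, 0, 40, 0, 0, 1], [0, 0, 0, 31, 0, 0, 1], [0, 0, 0, 0, 0, 0, 1], [0, 0, 0, 0, 0, 0, -1], [0, 0, 0, 0, 0, 0, -1], [0, 0, 0, 0, 0, 0, -1], [0, 0, 0, 0, 0, 0, -1]]]'

```text
clock: 11.4
tool_pos: [0.5309, 0.0196, 0.09]
orientation: [[0.003, 0.019, 1.0], [-0.001, 1.0, -0.019], [-1.0, -0.0, 0.003]]
force: [-0.8, -0.8, 4.7]
width: 0.0334
```

Request:
jog_arm --steps '[[[0, 0, 0, 0, 0, 0, -1], [0, 0, 0, 0, 0, 0, -1], [0, 0, 0, 0, 0, 0, -1]]]'

```text
clock: 11.7
tool_pos: [0.5309, 0.0196, 0.09]
orientation: [[0.003, 0.019, 1.0], [-0.0, 1.0, -0.019], [-1.0, -0.0, 0.003]]
force: [-2.7, 0.3, 6.8]
width: 0.0333
```

Request:
jog_arm --steps '[[[0, 0, 0, -10, 0, 0, -1], [0, 0, 0, -25, 0, 0, -1], [0, 0, 0, -35, 0, 0, -1], [0, 0, 0, -35, 0, 0, -1], [0, 0, 0, -35, 0, 0, -1], [0, 0, 0, -20, 0, 0, -1], [0, 0, 0, 0, -20, 8, -1], [0, 0, 0, 0, -30, 12, -1]]]'

```text
clock: 12.5
tool_pos: [0.5485, -0.0295, 0.2501]
orientation: [[0.001, 0.016, 1.0], [0.0, 1.0, -0.016], [-1.0, 0.0, 0.001]]
force: [-0.1, 0.1, -2.1]
width: 0.0331
```

Request:
jog_arm --steps '[[[0, 0, 0, 0, -34, 13, -1], [0, 0, 0, 0, -34, 13, -1], [0, 0, 0, 0, -34, 13, -1], [0, 0, 0, 0, -34, 12, -1], [2, 0, 0, 0, -22, 8, -1], [2, 0, 0, 0, -10, 4, -1], [0, 0, 0, 0, 0, 0, -1], [0, 0, 0, 0, 0, 0, -1]]]'

```text
clock: 13.3
tool_pos: [0.6078, -0.1986, 0.2481]
orientation: [[-0.001, 0.088, 0.996], [0.002, 0.996, -0.088], [-1.0, 0.001, -0.002]]
force: [0.3, 1.0, -1.5]
width: 0.0334
```

```bash
python3 - <<'E'
from m import *
s=snap('wrist','w8.png');np.savez('w8.npz',**s)
t=snap('top','t8.png');np.savez('t8.npz',**t)
a=arm.sense(); print(a['clock'],a['tool_pos'],a['orientation'].round(4),a['q'].round(1),a['width'])
z=a['tool_pos'][2]-.090+.112
comp(s,(180,100,460,400),z-.01,z+.012,z)
comp(s,(0,100,640,400),.118,.142,.13)
R=a['orientation']; p=a['tool_pos']; d=np.array([.6101,-.2008,p[2]])-p; print((R.T@d*1000).round(1))
E
```

```text
13.4 [ 0.60797782 -0.19814227  0.24831668] [[-0.0011  0.0867  0.9962]
 [ 0.0011  0.9962 -0.0867]
 [-1.      0.001  -0.0011]] [-28.1  31.2  79.6   0.   69.2 -23.1] 0.03336741627560641
depth [ 652.7 -199.5] [2.1 6.2] -5.5 [450. 306.]
depth [ 561.2 -191.3] [1.6 6.2] -4.4 [189. 306.]
depth [ 608.6 -197.4] [64.1 66. ] -46.3 [320. 303.]
depth [ 613.5 -161.2] [ 9.8 49.1] -5.0 [325. 146.]
[-0.  -2.5  2.3]
```

View pics/w8.png

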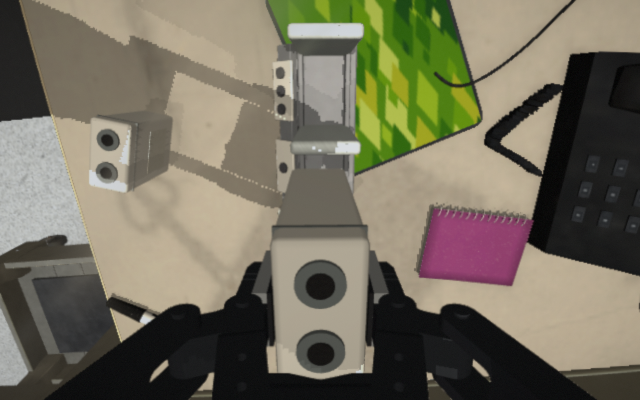

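```bash
python3 - <<'E'
from m import *
s=dict(np.load('w8.npz'))
zt=.2483-.090+.112
w=depth(s).reshape(400,640,3)
for r in (235,250): print(r,[(c,w[r,c].round(4).tolist()) for c in list(range(268,280,2))+list(range(362,374,2))])
for c in (290,320,350): print(c,[(r,w[r,c].round(4).tolist()) for r in (218,222,224,226,228,230,234)])
g=cv2.cvtColor(s['img'],cv2.COLOR_RGB2GRAY)
print(g[240,264:284],g[240,358:378]); print(g[220:236,320]); print(g[360:390,345])
cv2.imwrite('pics/z8.png',cv2.resize(s['img'][215:395,255:385,::-1],None,fx=3.3,fy=3.3,interpolation=cv2.INTER_NEAREST))
t=dict(np.load('t8.npz'))
cv2.imwrite('pics/z8t.png',cv2.resize(t['img'][165:285,340:450,::-1],None,fx=5,fy=5,interpolation=cv2.INTER_CUBIC))
E
```

```text
235 [(268, [0.5388, -0.2788, -0.0021]), (270, [0.5417, -0.2778, 0.0009]), (272, [0.5921, -0.1711, 0.2603]), (274, [0.5935, -0.1696, 0.264]), (276, [0.5945, -0.1689, 0.2659]), (278, [0.5951, -0.1691, 0.2655]), (362, [0.6237, -0.1716, 0.2655]), (364, [0.6243, -0.1717, 0.2653]), (366, [0.6252, -0.1727, 0.2633]), (368, [0.6546, -0.2889, -0.0018]), (370, [0.6569, -0.2887, -0.0011]), (372, [0.6591, -0.2886, -0.0002])]
250 [(268, [0.5855, -0.1867, 0.2387]), (270, [0.5921, -0.1734, 0.2678]), (272, [0.593, -0.1729, 0.269]), (274, [0.5939, -0.1725, 0.2701]), (276, [0.5945, -0.1726, 0.2698]), (278, [0.5952, -0.1726, 0.2699]), (362, [0.623, -0.1751, 0.2699]), (364, [0.6237, -0.1755, 0.2692]), (366, [nan, nan, nan]), (368, [0.6252, -0.1765, 0.2674]), (370, [0.6291, -0.1903, 0.2392]), (372, [0.6299, -0.1902, 0.2397])]
290 [(218, [0.5979, -0.169, 0.2498]), (222, [0.5984, -0.1687, 0.255]), (224, [0.5984, -0.1692, 0.2556]), (226, [0.5987, -0.1689, 0.2584]), (228, [0.599, -0.1685, 0.2613]), (230, [0.5989, -0.1691, 0.2618]), (234, [0.5992, -0.169, 0.2656])]
320 [(218, [0.6094, -0.1699, 0.25]), (222, [0.6094, -0.1699, 0.2542]), (224, [0.6094, -0.1699, 0.2565]), (226, [0.6094, -0.17, 0.2582]), (228, [0.6094, -0.1703, 0.2592]), (230, [nan, nan, nan]), (234, [0.6094, -0.1699, 0.2656])]
350 [(218, [0.6208, -0.1707, 0.2506]), (222, [0.6205, -0.171, 0.2539]), (224, [0.6203, -0.1704, 0.2574]), (226, [0.6201, -0.1706, 0.2589]), (228, [0.62, -0.1708, 0.2603]), (230, [0.6198, -0.1706, 0.2627]), (234, [0.6196, -0.1708, 0.2656])]
[155 156 157 156 157 156 148 123 113 119 125 130 135 138 140 141 141 141
 142 141] [148 148 148 149 146 142 136 130 122 111 115 144 156 159 160 160 161 160
 159 160]
[102 102 102 100  88  65  64  84  98 101 101 101 101 101 102 102]
[158 159 160 159 159 158 158 159 158 161 176 177 177 163  95  33  15  15
  14  13  16  15  15  12  11  10  11  13  12  13]
```

View pics/z8.png

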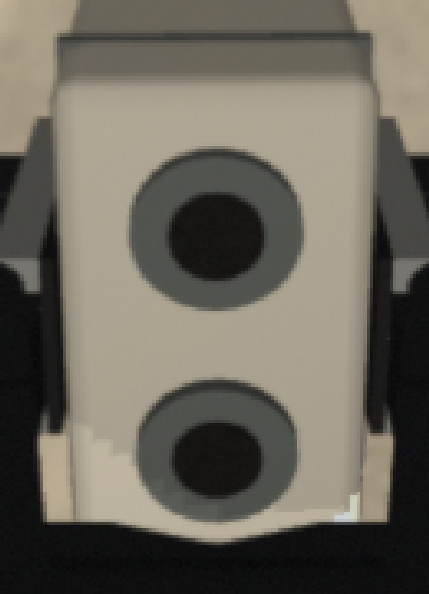

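View pics/z8t.png

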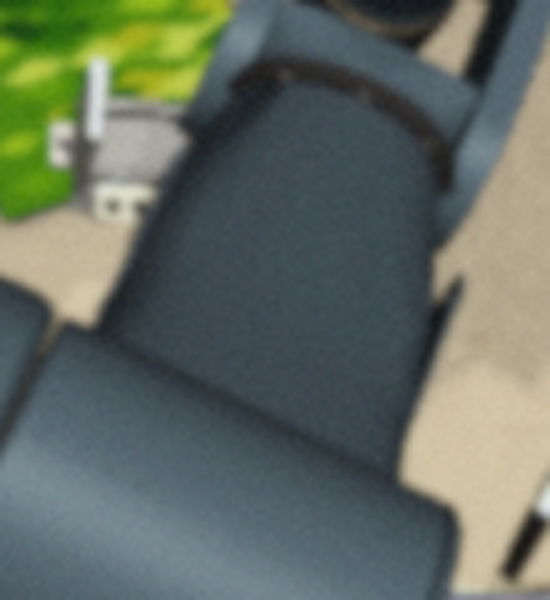

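```bash
cat > gap.py <<'E'
from m import *
def gap(s,yaw=-5.05,face=(.160,.255),cheek=(.124,.138),facex=(.595,.625),ylim=(-.21,-.14)):
    """face plane of pack's +y end and cheek top, both in rack-aligned axes (mm)"""
    w=depth(s); c,sn=np.cos(np.radians(yaw)),np.sin(np.radians(yaw))
    u=w[:,0]*c+w[:,1]*sn; v=-w[:,0]*sn+w[:,1]*c
    k=(w[:,2]>face[0])&(w[:,2]<face[1])&(w[:,0]>facex[0])&(w[:,0]<facex[1])&(w[:,1]>ylim[0])&(w[:,1]<ylim[1])
    A=np.c_[u[k],w[k,2],np.ones(k.sum())]
    for _ in range(4):
        co=np.linalg.lstsq(A,v[k],rcond=None)[0]; r=v[k]-A@co; kk=np.abs(r)<max(.0015,np.median(np.abs(r))*3); idx=np.where(k)[0][kk]; k=np.zeros_like(k); k[idx]=True; A=A[kk]
    uu=u[k]*1000
    print('face n',k.sum(),'dv/du deg',np.degrees(co[0]).round(2),'dv/dz deg',np.degrees(co[1]).round(2),'v(z low)',(np.array([np.median(u[k]),face[0],1])@co*1000).round(2),'u range pct',np.percentile(uu,[1,50,99]).round(1))
    return u,v,w,co,k
E
python3 - <<'E'
from gap import *
s=dict(np.load('w8.npz'))
u,v,w,co,k=gap(s)
# u extent by height
for z in np.arange(.16,.25,.015):
    q=k&(abs(w[:,2]-z)<.007); print(round(z,3),np.percentile(u[q]*1000,[1,99]).round(1),(np.median(v[q])*1000).round(2))
q=(w[:,2]>.124)&(w[:,2]<.138)&(w[:,1]>-.19)&(w[:,1]<-.14)&(w[:,0]>.57)&(w[:,0]<.65)
print('cheek u,v',np.percentile(u[q]*1000,[1,50,99]).round(1),np.percentile(v[q]*1000,[1,50,99]).round(1),q.sum())
c,sn=np.cos(np.radians(-5.05)),np.sin(np.radians(-5.05))
for p in [(610.1,-200.8),(608,-198.1)]: print(p[0]*c+p[1]*sn,-p[0]*sn+p[1]*c)
q=(abs(w[:,2]-.01)<.006)&(abs(v+.068)<.018)&(abs(u-.62)<.03)
print('bay3 floor u',np.percentile(u[q]*1000,[1,50,99]).round(1),q.sum())
E
```

```text
face n 3484 dv/du deg -0.13 dv/dz deg -0.17 v(z low) -115.36 u range pct [607.9 622.4 636.9]
0.16 [607.8 636.3] -115.39
0.175 [607.8 636.3] -115.36
0.19 [607.7 636.4] -115.42
0.205 [608.  636.7] -115.48
0.22 [607.9 636.9] -115.53
0.235 [607.9 637. ] -115.59
cheek u,v [601.4 625.4 649.2] [-111.9 -107.2 -103. ] 915
625.4071817710852 -146.31646178454673
623.0776657789147 -143.81179509170678
bay3 floor u [598.2 624.7 644.8] 1614
```

The wrist view puts the pack's +y face 3.0 mm from the cheek's inner edge, which is exactly the wanted clearance. Yaw is aligned to about 0.1°. It needs about +3 mm along tool z (rack x).

Request:
jog_arm --steps '[[[0, 0, 0, 0, -0.5, 3, -1], [0, 0, 0, 10, 0, 0, -1], [0, 0, 0, 8, 0, 0, -1], [0, 0, 0, 4, 0, 0, -1], [0, 0, 0, 0, 0, 0, -1], [0, 0, 0, 0, 0, 0, -1]]]'

```text
clock: 14.0
tool_pos: [0.6115, -0.2007, 0.226]
orientation: [[-0.0, 0.088, 0.996], [0.0, 0.996, -0.088], [-1.0, 0.0, -0.0]]
force: [0.5, -0.1, -1.6]
width: 0.033
```

```bash
python3 - <<'E'
from gap import *
s=snap('wrist','w9.png');np.savez('w9.npz',**s)
a=arm.sense(); print(a['clock'],a['tool_pos'],a['force'].round(1))
u,v,w,co,k=gap(s,face=(.143,.225),facex=(.59,.63))
q=(w[:,2]>.124)&(w[:,2]<.137)&(w[:,1]>-.1665)&(w[:,1]<-.14)&(w[:,0]>.57)&(w[:,0]<.65)
print('cheek u,v',np.percentile(u[q]*1000,[1,50,99]).round(1),np.percentile(v[q]*1000,[1,50,99]).round(1),q.sum())
E
```

```text
14.05 [ 0.61170733 -0.20083271  0.22635226] [ 0.3  0.7 -2.3]
face n 3077 dv/du deg 0.19 dv/dz deg -0.13 v(z low) -117.27 u range pct [609.2 625.  640.8]
cheek u,v [601.5 624.  649. ] [-111.7 -106.8 -103.1] 1061
```

View pics/w9.png

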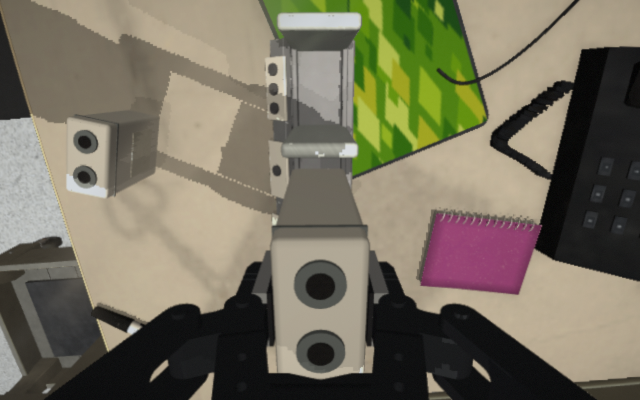

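Request:
jog_arm --steps '[[[0, 0, 0, 0, 1.4, -0.5, -1], [0, 0, 0, 6, 0, 0, -1], [0, 0, 0, 5, 0, 0, -1], [0, 0, 0, 5, 0, 0, -1], [0, 0, 0, 5, 0, 0, -1], [0, 0, 0, 0, 0, 0, -1], [0, 0, 0, 0, 0, 0, -1]]]'

```text
clock: 14.75
tool_pos: [0.6111, -0.1992, 0.205]
orientation: [[-0.0, 0.088, 0.996], [0.0, 0.996, -0.088], [-1.0, 0.0, -0.0]]
force: [0.3, 0.5, -1.6]
width: 0.0336
```

```bash
python3 - <<'E'
from gap import *
s=snap('wrist','w10.png');np.savez('w10.npz',**s)
a=arm.sense(); print(a['clock'],a['tool_pos'],a['force'].round(1))
u,v,w,co,k=gap(s,face=(.138,.205),facex=(.59,.63))
q=(w[:,2]>.124)&(w[:,2]<.137)&(w[:,1]>-.1665)&(w[:,1]<-.14)&(w[:,0]>.57)&(w[:,0]<.65)
print('cheek u,v',np.percentile(u[q]*1000,[1,50,99]).round(1),np.percentile(v[q]*1000,[1,50,99]).round(1),q.sum())
cv2.imwrite('pics/z10.png',cv2.resize(s['img'][130:300,250:390,::-1],None,fx=3.5,fy=3.5,interpolation=cv2.INTER_NEAREST))
E
```

```text
14.8 [ 0.61131709 -0.19931243  0.20531859] [-0.5  0.2 -2.1]
face n 2808 dv/du deg 0.18 dv/dz deg -0.12 v(z low) -115.9 u range pct [608.7 624.5 640.3]
cheek u,v [601.4 624.2 648.9] [-111.8 -106.6 -102.4] 1325
```

View pics/z10.png

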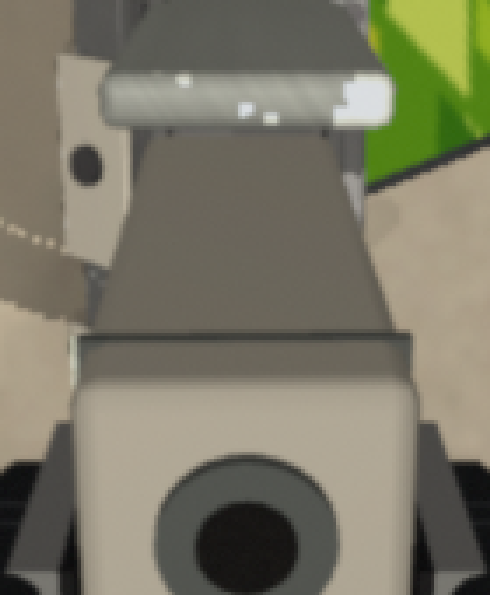

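The pack has entered between the cheeks with no contact force. I'll continue to just above the lips.

Request:
jog_arm --steps '[[[0, 0, 0, 10, 0.5, 0, -1], [0, 0, 0, 15, 0, 0, -1], [0, 0, 0, 15, 0, 0, -1], [0, 0, 0, 15, 0, 0, -1], [0, 0, 0, 15, 0, 0, -1], [0, 0, 0, 6, 0, 0, -1], [0, 0, 0, 0, 0, 0, -1], [0, 0, 0, 0, 0, 0, -1]]]'

```text
clock: 15.6
tool_pos: [0.6116, -0.1989, 0.1295]
orientation: [[0.001, 0.088, 0.996], [-0.0, 0.996, -0.088], [-1.0, -0.0, 0.001]]
force: [-0.6, -0.0, -2.7]
width: 0.0335
```

```bash
python3 - <<'E'
from gap import *
s=snap('wrist','w11.png');np.savez('w11.npz',**s)
a=arm.sense(); print(a['clock'],a['tool_pos'],a['orientation'].round(4),a['force'].round(1))
p=a['tool_pos']*1000;c,sn=np.cos(np.radians(-5.05)),np.sin(np.radians(-5.05)); print('uv',p[0]*c+p[1]*sn,-p[0]*sn+p[1]*c)
cv2.imwrite('pics/z11.png',cv2.resize(s['img'][90:400,200:460,::-1],None,fx=1.9,fy=1.9))
t=snap('side','s11.png');cv2.imwrite('pics/s11z.png',cv2.resize(t['img'][100:240,250:400,::-1],None,fx=4,fy=4,interpolation=cv2.INTER_CUBIC))
E
```

```text
15.65 [ 0.61184577 -0.19903749  0.12993479] [[ 1.400e-03  8.830e-02  9.961e-01]
 [-7.000e-04  9.961e-01 -8.830e-02]
 [-1.000e+00 -6.000e-04  1.500e-03]] [ 0.2  0.3 -1.5]
uv 626.9910327456757 -144.40712439104033
```

View pics/z11.png

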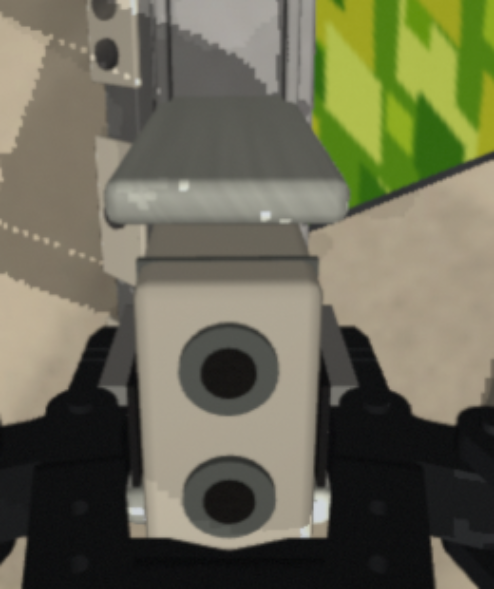

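View pics/s11z.png

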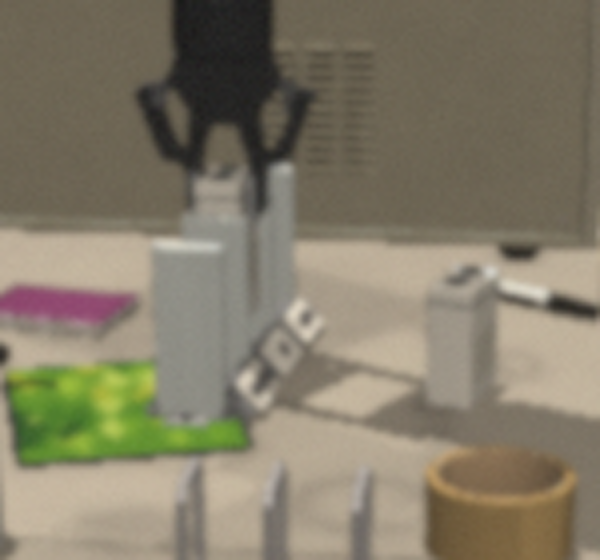

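```bash
python3 - <<'E'
from gap import *
s=dict(np.load('w11.npz'))
c,sn=np.cos(np.radians(-5.05)),np.sin(np.radians(-5.05))
def uv(P): P=P*1000; return np.c_[P[:,0]*c+P[:,1]*sn,-P[:,0]*sn+P[:,1]*c].round(1)
print(uv(plane(s,[(200+137/1.9,90+262/1.9),(200+318.5/1.9,90+262/1.9)],.147)))
print(uv(plane(s,[(200+107/1.9,90+200/1.9),(200+348/1.9,90+200/1.9)],.128)))
w=depth(s);u=w[:,0]*c+w[:,1]*sn;v=-w[:,0]*sn+w[:,1]*c
q=(abs(w[:,2]-.13)<.006)&(abs(v+.107)<.01)&(abs(u-.625)<.04); print(np.percentile(u[q]*1000,[1,50,99]).round(1),np.percentile(v[q]*1000,[2,50,98]).round(1))
q=(abs(w[:,2]-.143)<.003)&(abs(v+.116)<.006)&(abs(u-.625)<.03); print(np.percentile(u[q]*1000,[1,50,99]).round(1),np.percentile(v[q]*1000,[2,50,98]).round(1))
E
```

```text
[[ 609.6 -113.3]
 [ 641.9 -113.4]]
[[ 601.3 -107.5]
 [ 650.1 -107.6]]
[601.7 625.1 648.8] [-116.  -107.8 -102.6]
[608.6 625.1 642. ] [-116.9 -115.7 -115. ]
```

The pack's centre matches the cheek centre in x (625.5 vs 625.4), so I'll lower it in.

Request:
jog_arm --steps '[[[0, 0, 0, 5, 0, 0, -1], [0, 0, 0, 5, 0, 0, -1], [0, 0, 0, 5, 0, 0, -1], [0, 0, 0, 4, 0, 0, -1], [0, 0, 0, 3, 0, 0, -1], [0, 0, 0, 0, 0, 0, -1], [0, 0, 0, 0, 0, 0, -1]]]'

```text
clock: 16.4
tool_pos: [0.6113, -0.1988, 0.1072]
orientation: [[-0.0, 0.088, 0.996], [0.0, 0.996, -0.088], [-1.0, 0.0, -0.0]]
force: [-0.3, -0.7, -1.9]
width: 0.0333
```

Request:
jog_arm --steps '[[[0, 0, 0, 3, 0, 0, -1], [0, 0, 0, 2, 0, 0, -1], [0, 0, 0, 1, 0, 0, -1], [0, 0, 0, 0, 0, 0, -1], [0, 0, 0, 0, 0, 0, -1]]]'

```text
clock: 16.9
tool_pos: [0.6113, -0.1987, 0.1013]
orientation: [[0.0, 0.088, 0.996], [-0.0, 0.996, -0.088], [-1.0, -0.0, 0.0]]
force: [0.0, 0.2, -2.0]
width: 0.0338
```

Request:
jog_arm --steps '[[[0, 0, 0, 1, 0, 0, -1], [0, 0, 0, 0.5, 0, 0, -1], [0, 0, 0, 0, 0, 0, -1], [0, 0, 0, 0, 0, 0, -1]]]'

```text
clock: 17.3
tool_pos: [0.6113, -0.1988, 0.1001]
orientation: [[0.0, 0.088, 0.996], [-0.0, 0.996, -0.088], [-1.0, -0.0, 0.0]]
force: [0.3, 0.1, 0.4]
width: 0.0332
```

It has touched the floor at the expected height. I'll release and rise.

Request:
jog_arm --steps '[[[0, 0, 0, 0.5, 0, 0, -1], [0, 0, 0, 0, 0, 0, -1], [0, 0, 0, 0, 0, 0, 0], [0, 0, 0, 0, 0, 0, 1], [0, 0, 0, 0, 0, 0, 1], [0, 0, 0, 0, 0, 0, 1], [0, 0, 0, 0, 0, 0, 1], [0, 0, 0, 0, 0, 0, 1]]]'

```text
clock: 18.1
tool_pos: [0.6112, -0.1988, 0.0992]
orientation: [[-0.0, 0.088, 0.996], [0.0, 0.996, -0.088], [-1.0, 0.0, -0.0]]
force: [-0.6, -0.1, 0.2]
width: 0.0851
```

Request:
jog_arm --steps '[[[0, 0, 0, -20, 0, 0, 1], [0, 0, 0, -40, 0, 0, 1], [0, 0, 0, -40, 0, 0, 1], [0, 0, 0, -40, 0, 0, 1], [0, 0, 0, -40, 0, 0, 1], [0, 0, 0, 0, 0, 0, 1], [0, 0, 0, 0, 0, 0, 1]]]'

```text
clock: 18.8
tool_pos: [0.6116, -0.1989, 0.2807]
orientation: [[0.002, 0.088, 0.996], [-0.001, 0.996, -0.088], [-1.0, -0.001, 0.003]]
force: [-0.0, -0.4, -0.3]
width: 0.0856
```

```bash
python3 - <<'E'
from gap import *
s=snap('wrist','w12.png');np.savez('w12.npz',**s)
a=arm.sense(); print(a['clock'],a['tool_pos'],a['width'])
comp(s,(240,80,420,360),.115,.138,.125)
comp(s,(0,80,250,300),.082,.098,.09)
E
```

```text
18.85 [ 0.61072822 -0.19844188  0.27898327] 0.08519230365673382
depth [ 600.7 -311.2] [17.3 49.7] -5.2 [319. 301.]
depth [ 610.1 -199.8] [49.8 86.3] 84.7 [319. 183.]
depth [ 435.9 -158.6] [36.6 61. ] 72.5 [125. 148.]
```

View pics/w12.png

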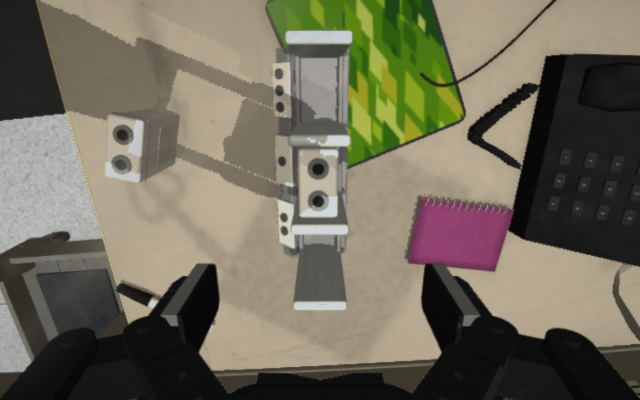

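The tall pack is seated in the one-stud bay (top at (318,185), centred between the cheeks). The short pack is at (435.5, −159.5), long axis 72.2°. I'll go above it.

Request:
jog_arm --steps '[[[0, 0, 0, 0, 4, -30, 1], [0, 0, 0, 0, 5, -38, 1], [0, 0, 0, 20, 5, -38, 1], [0, 0, 0, 20, 5, -38, 1], [0, 0, 0, 20, 4, -34, 1], [6.4, 0, 0, 15, 0, 0, 1], [6.4, 0, 0, 0, 0, 0, 1], [0, 0, 0, 0, 0, 0, 1]]]'

```text
clock: 19.65
tool_pos: [0.4344, -0.1592, 0.2025]
orientation: [[-0.004, 0.307, 0.952], [0.003, 0.952, -0.307], [-1.0, 0.001, -0.005]]
force: [-0.2, 0.7, 0.2]
width: 0.0854
```

```bash
python3 - <<'E'
from gap import *
s=snap('wrist','w13.png');np.savez('w13.npz',**s)
a=arm.sense(); p=a['tool_pos'];R=a['orientation'];print(a['clock'],p,R.round(3),a['q'].round(1))
comp(s,(200,80,440,360),.08,.098,.09)
for xy in [(.4355,-.1595)]: print((R.T@(np.array([*xy,.07])-p)*1000).round(1))
E
```

```text
19.7 [ 0.43507011 -0.15961322  0.20300959] [[-0.003  0.305  0.952]
 [ 0.002  0.952 -0.305]
 [-1.     0.001 -0.003]] [-34.   21.7 107.2   0.   51.3 -16.3]
depth [ 433. -157.] [33.2 60.2] 73.2 [319. 196.]
[1.33e+02 1.00e-01 8.00e-01]
```

View pics/w13.png

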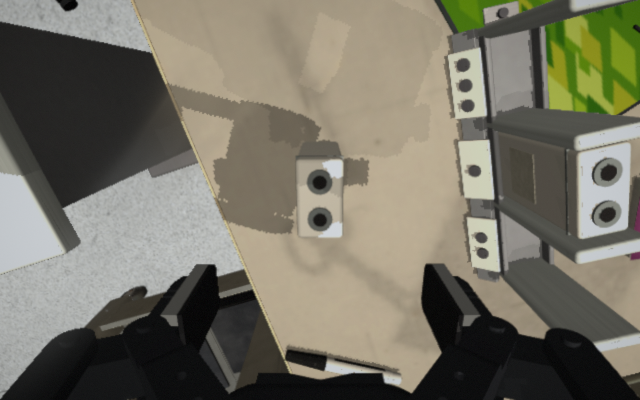

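Request:
jog_arm --steps '[[[-0.5, 0, 0, 40, 1, 0, 1], [0, 0, 0, 40, 0, 0, 1], [0, 0, 0, 30, 0, 0, 1], [0, 0, 0, 20, 0, 0, 1], [0, 0, 0, 0, 0, 0, 1], [0, 0, 0, 0, 0, 0, 1]]]'

```text
clock: 20.3
tool_pos: [0.4364, -0.1591, 0.0741]
orientation: [[-0.001, 0.297, 0.955], [0.001, 0.955, -0.297], [-1.0, 0.0, -0.001]]
force: [-0.5, 0.4, 0.7]
width: 0.0859
```

Request:
jog_arm --steps '[[[0, 0, 0, 0, 0, 0, -1], [0, 0, 0, 0, 0, 0, -1], [0, 0, 0, 0, 0, 0, -1], [0, 0, 0, 0, 0, 0, -1], [0, 0, 0, 0, 0, 0, -1], [0, 0, 0, 0, 0, 0, -1], [0, 0, 0, 0, 0, 0, -1]]]'

```text
clock: 21.0
tool_pos: [0.4363, -0.1592, 0.0752]
orientation: [[0.001, 0.298, 0.955], [-0.001, 0.955, -0.298], [-1.0, -0.0, 0.001]]
force: [-1.6, 1.2, 4.9]
width: 0.0336
```

Request:
jog_arm --steps '[[[0, 0, 0, -10, 0, 0, -1], [0, 0, 0, -25, 0, 0, -1], [0, 0, 0, -35, 0, 0, -1], [0, 0, 0, -35, 0, 0, -1], [0, 0, 0, -35, 0, 0, -1], [0, 0, 0, -30, 0, 0, -1], [0, 0, 0, 0, 0, 0, -1]]]'

```text
clock: 21.7
tool_pos: [0.4384, -0.1604, 0.2488]
orientation: [[0.009, 0.298, 0.954], [-0.006, 0.954, -0.298], [-1.0, -0.003, 0.01]]
force: [0.3, -0.1, -2.1]
width: 0.0334
```

Request:
jog_arm --steps '[[[0, 0, 0, 0, -8, 24, -1], [0, 0, 0, 0, -12, 37, -1], [0, 0, 0, 0, -12, 38, -1], [0, 0, 0, 0, -12, 38, -1], [0, 0, 0, 0, -12, 38, -1], [0, 0, 0, 0, -5, 19, -1], [-6, 0, 0, 0, 0, 0, -1], [-6.2, 0, 0, 0, 0, 0, -1]]]'

```text
clock: 22.5
tool_pos: [0.6028, -0.2752, 0.2422]
orientation: [[-0.003, 0.086, 0.996], [0.002, 0.996, -0.086], [-1.0, 0.002, -0.003]]
force: [-0.2, 0.6, -1.4]
width: 0.0333
```

Request:
jog_arm --steps '[[[0, 0, 0, 0, 0, 0, -1], [0, 0, 0, 0, 0, 0, -1], [0, 0, 0, 0, 0, 0, -1]]]'

```text
clock: 22.8
tool_pos: [0.6028, -0.275, 0.2439]
orientation: [[-0.001, 0.092, 0.996], [0.001, 0.996, -0.092], [-1.0, 0.001, -0.001]]
force: [0.8, 0.3, -0.6]
width: 0.0335
```

```bash
cat >> gap.py <<'E'
c_,s_=np.cos(np.radians(-5.05)),np.sin(np.radians(-5.05))
def report(s,a):
    p=a['tool_pos']*1000;print(a['clock'],p.round(1),'force',a['force'].round(1),'tool uv',(p[0]*c_+p[1]*s_).round(1),(-p[0]*s_+p[1]*c_).round(1),'yaw',np.degrees(np.arctan2(a['orientation'][1,2],a['orientation'][0,2])).round(2))
    w=depth(s);u=w[:,0]*c_+w[:,1]*s_;v=-w[:,0]*s_+w[:,1]*c_
    zb=a['tool_pos'][2]-.0752
    # +y end face of short pack
    k=(w[:,2]>max(zb+.01,.136))&(w[:,2]<zb+.084)&(abs(v+.191)<.012)&(abs(u-.625)<.03)
    print('face u',np.percentile(u[k]*1000,[1,50,99]).round(1),'v',np.percentile(v[k]*1000,[5,50,95]).round(1),k.sum())
    k=k&(abs(v-np.median(v[k]))<.0015)
    A=np.c_[u[k],w[k,2],np.ones(k.sum())];co=np.linalg.lstsq(A,v[k],rcond=None)[0]
    print('face tilt deg',np.degrees(co[:2]).round(2),'v mid',(np.array([.6255,zb+.03,1])@co*1000).round(2))
    for v0 in (-.107,-.183):
        q=(abs(w[:,2]-.130)<.003)&(abs(v-v0)<.0065)&(abs(u-.625)<.04)
        if q.sum(): print('cheek u',np.percentile(u[q]*1000,[1,50,99]).round(1),'v',np.percentile(v[q]*1000,[2,50,98]).round(1),q.sum())
E
python3 - <<'E'
from gap import *
s=snap('wrist','w14.png');np.savez('w14.npz',**s)
report(s,arm.sense())
E
```

```text
22.85 [ 602.9 -275.   244.1] force [-0.4  0.5 -1.3] tool uv 624.8 -220.9 yaw -5.23
face u [606.4 622.7 639.4] v [-192.2 -191.6 -191.2] 3537
face tilt deg [-0.19 -0.1 ] v mid -191.61
cheek u [601.9 625.4 649.4] v [-112.9 -108.1 -103.1] 1295
cheek u [601.7 625.6 649.5] v [-187.7 -183.3 -179.4] 892
```

View pics/w14.png

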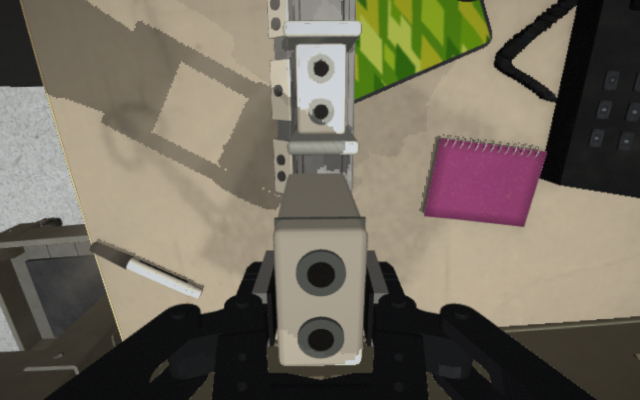

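The gap to the middle cheek is 3.0 mm, as wanted. I need about +2.2 mm along x.

Request:
jog_arm --steps '[[[0, 0, 0, 5, 0.2, 2.2, -1], [0, 0, 0, 10, 0, 0, -1], [0, 0, 0, 10, 0, 0, -1], [0, 0, 0, 8, 0, 0, -1], [0, 0, 0, 0, 0, 0, -1], [0, 0, 0, 0, 0, 0, -1], [0, 0, 0, 0, 0, 0, -1]]]'

```text
clock: 23.55
tool_pos: [0.6057, -0.2755, 0.2117]
orientation: [[0.001, 0.09, 0.996], [-0.001, 0.996, -0.09], [-1.0, -0.0, 0.001]]
force: [-0.2, 0.1, -1.6]
width: 0.0333
```

```bash
python3 - <<'E'
from gap import *
s=snap('wrist','w15.png');np.savez('w15.npz',**s)
report(s,arm.sense())
E
```

```text
23.6 [ 605.8 -275.5  211.8] force [ 0.7 -0.  -0.9] tool uv 627.7 -221.1 yaw -5.17
face u [609.4 625.6 642.2] v [-192.5 -191.9 -191.5] 3545
face tilt deg [-0.14 -0.06] v mid -191.88
cheek u [601.7 625.4 649.3] v [-112.8 -108.3 -103.4] 1673
cheek u [601.6 625.7 649.2] v [-187.9 -183.2 -178.8] 1235
```

Request:
jog_arm --steps '[[[0, 0, 0, 8, 0.5, -0.4, -1], [0, 0, 0, 10, 0, 0, -1], [0, 0, 0, 12, 0, 0, -1], [0, 0, 0, 0, 0, 0, -1], [0, 0, 0, 0, 0, 0, -1]]]'

```text
clock: 24.1
tool_pos: [0.6047, -0.2745, 0.1803]
orientation: [[-0.001, 0.09, 0.996], [0.001, 0.996, -0.09], [-1.0, 0.001, -0.002]]
force: [0.5, -0.1, -0.7]
width: 0.0331
```

```bash
python3 - <<'E'
from gap import *
s=snap('wrist','w16.png');np.savez('w16.npz',**s)
report(s,arm.sense())
E
```

```text
24.15 [ 605.1 -274.8  181. ] force [-0.7  0.7 -1.8] tool uv 626.9 -220.4 yaw -5.17
face u [608.4 624.7 641.3] v [-191.6 -191.  -190.6] 3013
face tilt deg [-0.08 -0.12] v mid -190.96
cheek u [601.5 625.3 649.7] v [-112.7 -108.9 -105.1] 2027
cheek u [601.7 625.1 649.3] v [-188.2 -183.  -178.7] 1679
```

The pack is inside the cheeks with no contact. Bottom is at about 0.106; continue.

Request:
jog_arm --steps '[[[0, 0, 0, 12, 0, 0, -1], [0, 0, 0, 15, 0, 0, -1], [0, 0, 0, 15, 0, 0, -1], [0, 0, 0, 15, 0, 0, -1], [0, 0, 0, 12, 0, 0, -1], [0, 0, 0, 4, 0, 0, -1], [0, 0, 0, 0, 0, 0, -1], [0, 0, 0, 0, 0, 0, -1]]]'

```text
clock: 24.95
tool_pos: [0.6055, -0.275, 0.1086]
orientation: [[0.001, 0.09, 0.996], [-0.001, 0.996, -0.09], [-1.0, -0.0, 0.001]]
force: [1.1, 0.1, -0.6]
width: 0.0337
```

```bash
python3 - <<'E'
from gap import *
s=snap('wrist','w17.png');np.savez('w17.npz',**s)
a=arm.sense();p=a['tool_pos']*1000;print(a['clock'],p,a['force'],p[0]*c_+p[1]*s_,-p[0]*s_+p[1]*c_)
E
```

```text
25.0 [ 605.60859178 -275.11607297  108.983275  ] [ 0.13706113 -0.2244183  -0.67221012] 627.4748843090202 -220.73941560533092
```

View pics/w17.png

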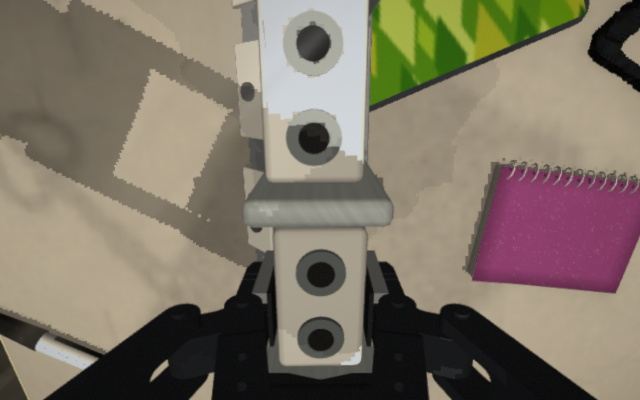

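Request:
jog_arm --steps '[[[0, 0, 0, 5, 0, -0.4, -1], [0, 0, 0, 4, 0, 0, -1], [0, 0, 0, 4, 0, 0, -1], [0, 0, 0, 4, 0, 0, -1], [0, 0, 0, 2, 0, 0, -1], [0, 0, 0, 0, 0, 0, -1], [0, 0, 0, 0, 0, 0, -1]]]'

```text
clock: 25.7
tool_pos: [0.6047, -0.2747, 0.0892]
orientation: [[-0.0, 0.09, 0.996], [0.0, 0.996, -0.09], [-1.0, 0.0, -0.0]]
force: [0.4, 0.0, -1.0]
width: 0.0333
```

Request:
jog_arm --steps '[[[0, 0, 0, 2, 0, 0, -1], [0, 0, 0, 1, 0, 0, -1], [0, 0, 0, 0, 0, 0, -1], [0, 0, 0, 0, 0, 0, -1]]]'

```text
clock: 26.1
tool_pos: [0.6046, -0.2747, 0.0863]
orientation: [[-0.0, 0.09, 0.996], [0.0, 0.996, -0.09], [-1.0, 0.0, -0.0]]
force: [-0.3, -0.9, -2.1]
width: 0.0333
```

Request:
jog_arm --steps '[[[0, 0, 0, 1, 0, 0, -1], [0, 0, 0, 0.5, 0, 0, -1], [0, 0, 0, 0.5, 0, 0, -1], [0, 0, 0, 0, 0, 0, -1], [0, 0, 0, 0, 0, 0, -1]]]'

```text
clock: 26.6
tool_pos: [0.6048, -0.2748, 0.0853]
orientation: [[0.0, 0.09, 0.996], [-0.0, 0.996, -0.09], [-1.0, -0.0, 0.001]]
force: [-1.5, 1.2, 5.4]
width: 0.0335
```

It's on the floor (+5 N at the expected height). Release and rise.

Request:
jog_arm --steps '[[[0, 0, 0, 0, 0, 0, 0], [0, 0, 0, 0, 0, 0, 1], [0, 0, 0, 0, 0, 0, 1], [0, 0, 0, 0, 0, 0, 1], [0, 0, 0, 0, 0, 0, 1], [0, 0, 0, 0, 0, 0, 1]]]'

```text
clock: 27.2
tool_pos: [0.6047, -0.2747, 0.0842]
orientation: [[-0.0, 0.09, 0.996], [0.0, 0.996, -0.09], [-1.0, 0.0, -0.0]]
force: [-0.1, -0.1, -0.2]
width: 0.0855
```

Request:
jog_arm --steps '[[[0, 0, 0, -20, 0, 0, 1], [0, 0, 0, -40, 0, 0, 1], [0, 0, 0, -40, 0, 0, 1], [0, 0, 0, -40, 0, 0, 1], [0, 0, 0, -40, -20, 0, 1], [0, 0, 0, 0, -40, -20, 1], [0, 0, 0, 0, -40, -20, 1], [0, 0, 0, 0, 0, 0, 1]]]'

```text
clock: 28.0
tool_pos: [0.5531, -0.3758, 0.2648]
orientation: [[-0.0, 0.096, 0.995], [-0.003, 0.995, -0.096], [-1.0, -0.003, -0.0]]
force: [0.3, 1.1, 0.1]
width: 0.0854
```

```bash
python3 - <<'E'
from gap import *
s=snap('wrist','w18.png');np.savez('w18.npz',**s);t=snap('side','s18.png')
a=arm.sense();print(a['clock'],a['tool_pos'],a['force'],a['qd'].max())
cv2.imwrite('pics/s18z.png',cv2.resize(t['img'][100:300,200:420,::-1],None,fx=3,fy=3,interpolation=cv2.INTER_CUBIC))
w=depth(s)
for n,z in (('tall',.122),('short',.100)):
    pass
comp(s,(220,60,420,330),.092,.108,.1)
comp(s,(220,40,420,330),.117,.1245,.122)
E
```

```text
28.1 [ 0.55501317 -0.37157101  0.2641861 ] [0.07721876 0.45713887 0.55756292] 2.22814236810812
depth [ 541.1 -476. ] [ 13.2 190.2] -1.5 [321. 284.]
depth [ 599.1 -294. ] [22.5 33.9] -5.3 [369.  74.]
depth [ 541.3 -475.4] [  7.7 178. ] -1.3 [320. 297.]
```

View pics/w18.png

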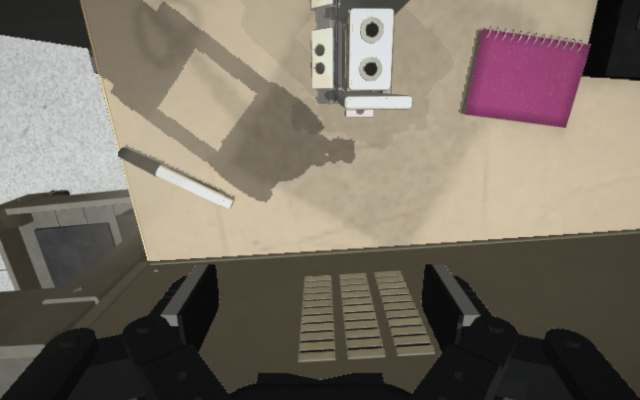

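View pics/s18z.png

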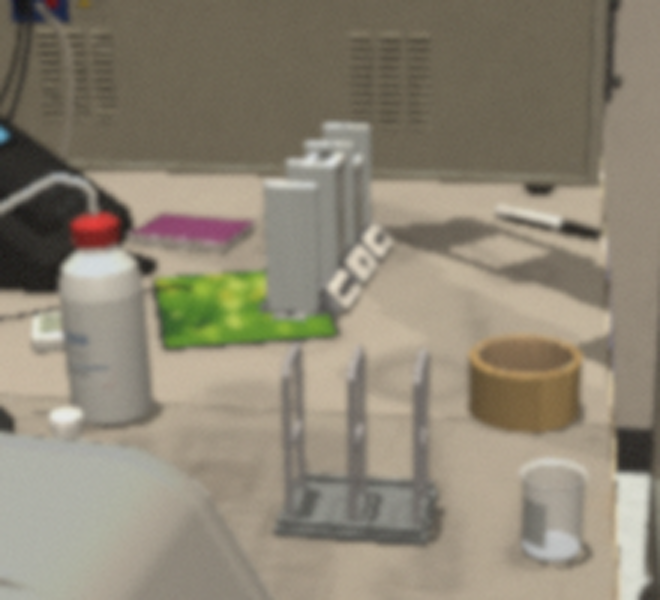

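The short pack is in the two-stud bay (top at (370,50)), the stand is empty and the bystanders look unmoved. One check of both packs from the top camera.

```bash
python3 - <<'E'
from gap import *
t=snap('top','t18.png');np.savez('t18.npz',**t);s=snap('wrist','w19.png')
cv2.imwrite('pics/t18z.png',cv2.resize(t['img'][140:290,200:460,::-1],None,fx=3,fy=3,interpolation=cv2.INTER_CUBIC))
a=arm.sense();print(a['clock'],a['tool_pos'],np.abs(a['qd']).max())
w=depth(s).reshape(-1,3);u=w[:,0]*c_+w[:,1]*s_;v=-w[:,0]*s_+w[:,1]*c_
k=(w[:,2]>.09)&(w[:,2]<.115)&(abs(v+.22)<.034)&(abs(u-.625)<.03)
print('short top u',np.percentile(u[k]*1000,[2,50,98]).round(1),'v',np.percentile(v[k]*1000,[2,50,98]).round(1),'z',np.percentile(w[k,2]*1000,[5,50,95]).round(1))
w=depth(t).reshape(-1,3)
for n,x,y in (('tape',.395,.106),('vial',.714,.292),('beaker',.371,.333)):
    k=(np.hypot(w[:,0]-x,w[:,1]-y)<.07)&(w[:,2]>.03); print(n,k.sum(),np.nanmean(w[k],0).round(3) if k.any() else '')
E
```

```text
28.2 [ 0.55596844 -0.36991411  0.26399071] 1.0990406399776134
short top u [606.  622.6 640.4] v [-249.7 -216.7 -188.6] z [ 97.1 100.  105.3]
tape 218 [0.396 0.107 0.046]
vial 78 [0.712 0.291 0.057]
beaker 83 [0.37  0.333 0.049]
```

View pics/t18z.png

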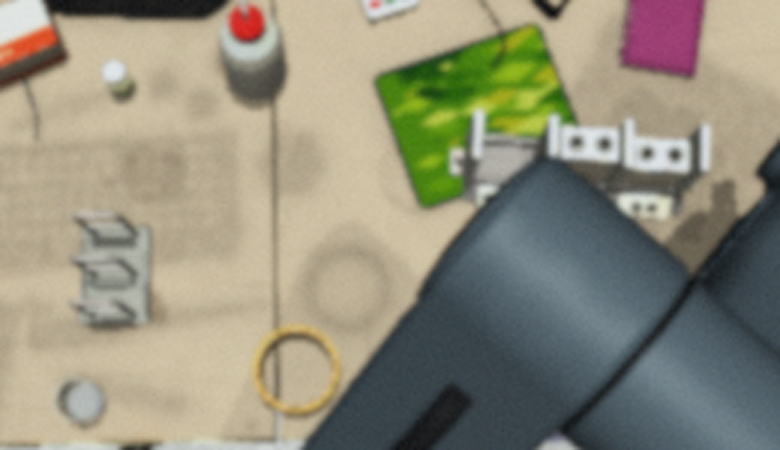

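Request:
jog_arm --steps '[[[0, 0, 0, 0, 0, 0, 1], [0, 0, 0, 0, 0, 0, 1]]]'

```text
clock: 28.4
tool_pos: [0.5565, -0.3695, 0.2641]
orientation: [[-0.0, 0.088, 0.996], [0.0, 0.996, -0.088], [-1.0, 0.0, -0.0]]
force: [0.2, 0.8, -0.1]
width: 0.0853
```

```bash
python3 -c "
from cell import arm
print(arm.sense()['force']); print(arm.sign_off())"
```

```text
[ 0.19521746  0.80746723 -0.10263681]
the job is handed in; nothing more can be done
None
```

Both packs are in their bays and the job is handed in at 28.4 s of the 64 s allowed. The hand-in reports no verdict, so the checks below are my own.

- **Tall pack:** I took it from the stand by its narrow ends, stood it on the bench, took it again by its broad faces and lowered it into the one-stud bay (the middle one).
- **Short pack:** I then lowered it into the two-stud bay (the −y one). The three-stud bay stays empty.
- **Last checks:** Both packs met the bay floor at the expected height with light contact before I released them. Both then looked upright and centred between the cheeks. The short pack's top measured 100 mm above the bench, as it should be when seated.
- **Bystanders:** The tape, vial and beaker re-measured within about 2–6 mm of where they started. The bottle I checked only by eye, and it looked unmoved. The arm was clear of everything at hand-in.
- **Disagreement:** The wrist camera and the tool position differed by 1–3 mm sideways. While lowering I set the fit mainly from the gap to the cheeks in the wrist view. In the final wrist view the short pack read about 3 mm off centre, which is within that disagreement and the 12 mm limit.

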